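# Hang cell modules on a slotted test rack and set the load dial

### The arm

A 7-joint arm with a two-finger parallel gripper is mounted at the origin on the work surface. World frame = base frame: x ahead of the robot, y to its left, z up, the work surface at z = 0. Lengths are in m, angles in rad, forces in N, time in s.
With the tool pointing down it reaches from about 0.425 to 0.875 m from the base axis. Payload 4.7 kg.
Tool frame: the origin (TCP) lies between the finger pads; the fingertips stand 14 mm ahead of it and the grasp point (between the pads) lies 5 mm behind it; z points along the fingers, y is the line along which they close (so a half turn about z gives the same grasp; the last joint's range is limited). The gripper opens to 87 mm and grips with 3 to 60 N. Pads are 19 mm wide; open, the fingers measure 117 mm over their backs; the gripper's body (75 mm by 190 mm) begins 51 mm behind the grasp point.
Start: joints at [-1.234, 0.321, -0.07, 1.45, 0.023, 1.371, -0.057], TCP at [0.206, 0.616, 0.237] pointing down, gripper open.
Joint ranges: [-2.86, 2.86], [-0.3, 2.09], [-1.38, 1.24], [0.06, 2.45], [-1.56, 4.7], [0.09, 2.05], [-2.69, 2.69]. Speed limits (rad/s): [2.57, 2.57, 3.14, 3.14, 3.14, 3.14, 3.14].

### API

Orientations are given as a rotation vector (axis times angle).
In Python, from bench import ctrl gives the robot as it stands.
- The arm moves only by the tool step_arm, never from a script. Its argument "commands" is a list of rows, each an object with "travel": the shift along the tool's x, y, z in m, a list of three; "turn": the turn, a rotation vector about the tool's x, y, z in degrees, a list of three. A call has 1 to 5 rows; each row is the pose to reach, as a shift and turn from the pose commanded when the call began, along the tool's axes at that moment; what a row does not reach only later rows make up. A row lasts 1/10 s, in which the tool goes at most 50 mm and 8.59 degrees, less where a joint would pass 70% of its speed; a pose out of reach is approached as far as the arm can. A call with a gripper value outside its range is refused whole. "gripper" is the opening, from 0 (shut) to 1 (fully open), set as the call begins (left out, the last holds). The fingers move at their own pace and stop on an object; "force" is the grip in N (left out, the last holds). Time passes only in rows, so rows that repeat a pose let the fingers close. It gives the time, the measured TCP pose, the force, the opening and the grip force at its end, in the units of the state.
- ctrl.get_state(): the state, without advancing time (a new reading comes with each control period).
- ctrl.get_image(name): name is "scene" or "top"; returns the picture (480x640x3 uint8, red, green, blue); there is no depth.
- ctrl.camera_model(name): a dict with "fx", "fy", "cx", "cy" (pixels), "k1" (the pictures are not rectified: a ray, as slopes to the right and down, at radius r is drawn at 1 + k1 r^2 times it, then the intrinsics apply), "R" (3x3) and "t" (3): a world point X has camera coordinates R X + t. Camera axes: x right, y down, z forward; pixel columns grow to the right and rows downward; lengths in m; the calibration is good to about 2 mm. A picture is of the moment at which its call begins. camera_model takes no time and is no camera call.
- ctrl.close_job(): hands the job in; it is judged then, once.
The state is a dict: "time": time; "joint_positions": joint angles; "qd": joint speeds; "joint_torque": joint torques, N m; "position": TCP position; "tool_rot": TCP orientation; "ft_force": force on the tool from outside, world axes, zero at the start; "torque": the same for the moment, N m; "grip_width": opening from 0.0 (shut) to 1.0 (fully open); "grip_force": force on a finger pad.
Only numpy, scipy, OpenCV 4.12 (cv2) and the standard library are available. Lean on these libraries where they do the work, as an engineer would, in place of code of your own. Each camera call takes 0.05 s, during which the arm holds its last target. There are 200 camera calls.

### The job

First turn the load tester's dial back to its red off mark. With the dial at off, hang every black cell module that is on the bench on the slotted rack, one per station in any order: put both hook tabs through the two slots and push the module down until it locks fully home. When all of them hang, turn the dial to the green mark, and do not knock the water bottle over at any time.

Things in the scene. Friction and masses are not known exactly. Their poses are not given: they have to be found in the camera images.
- module_a: black cell module standing upright: block 70 (x) x 64 (y) x 84 mm (z), 0.24 to 0.38 kg; origin at its underside's centre, z up. Central orange handle rib on top, 50 mm along x, 20 mm thick along y, z = 84 to 114 mm: grip across y with fingertips near z = 86 mm. Two steel hook tabs on its back (+x) at y = +-21 mm. Two or three of modules a, b, c are present; an absent one has no pose
- module_b: same as module_a. The hook tabs of every module: 14 mm wide; a neck (z 70 to 78 mm) runs out from the back face x = 35 mm to x = 46 mm; from it a lip hangs down to z = 52 mm, 8 mm clear of the back face, ending in a round nose of radius 4 mm whose rear is at x = 51 mm. So a hook is 26 mm tall
- module_c: same as module_a. How a module is hung: from the rack's front (-x side), held level about 22 mm (19 to 25) above its locked height and x along the rack's x, tabs go straight into the two slots until its back is within 2 mm of the panel; then it is pushed down. Locked, its necks rest on the slots' lower edges; it may lean up to 3 degrees
- rack: fixed grey slotted test rack; origin on the table, centred under the front face of its upright panel; x goes from the front through the panel, y along it, z up. Panel 350 mm wide, 155 mm tall, 5 mm thick (x = 0 to 5 mm). Three stations at y = -110, 0 and +110 mm, each with two slots at y = +-21 mm from its middle, 20 mm wide, 105 to 139 mm above the table
- station0 (a point): fixed point on the rack, with the rack's axes, station at the rack's y = -110 mm: where a module's origin (underside centre) lies when it is fully locked there, 35 mm above the table, 36.5 mm in front of the panel's face
- station1 (a point): the same for the middle station (y = 0). Behind each station's slots a sprung brass bar, centre 100 mm above the table: the lips must be pushed down past it (about 5 to 15 N), then it snaps over their noses and holds the module down. A module's own weight is not enough: unpushed it stays about 12 mm too high
- station2 (a point): the same for the station at the rack's y = +110 mm
- tester: fixed blue load tester box, 150 x 150 mm, top 70 mm above the table, with a white scale; origin at its underside's centre; the dial turns about the vertical through it. Ten marks every 0.35 rad round the dial: broad red (off) at the tester's +y side, broad green 1.4 rad clockwise from it, nearly at its +x side, the others thin black
- load_dial (a joint): angle of the dial in rad, growing clockwise seen from above: 0 = white pointer at the red off mark (pointing along the tester's +y), 1.4 = at the green mark, pi/2 = pointing along the tester's +x. Turns freely from -0.4 to 3.54 with 0.06 N m friction and stays where it is left
- dial_grip (a point): point on the dial's axis, 99 mm above the table, at which to hold the dial's grip bar; turns with the dial, its x axis points along the bar to the white pointer end. The bar is 60 mm long, 14 mm thick and stands 28 mm high (78 to 106 mm above the table) on a black disc of 76 mm diameter
- bottle: upright closed plastic water bottle, 64 mm diameter, 150 mm tall, origin at the centre of its underside; to be left standing

How it is judged:
On the way, in this order (a step that is already met when the one before it is completed fails the run):
1. the dial is turned to the red off mark (within 0.13 rad) (value of joint load_dial between -0.13 and 0.13 rad), for 0.2 s.
2. with the dial still at off, every module present is hooked in a station and locked fully down (all of step 1 and ((distance between module_a and station0 below 0.008 m and angle between the z axis of module_a and the z axis of rack, either way round below 0.1 rad and angle between the x axis of module_a and the x axis of rack, either way round below 0.15 rad) or (distance between module_a and station1 below 0.008 m and angle between the z axis of module_a and the z axis of rack, either way round below 0.1 rad and angle between the x axis of module_a and the x axis of rack, either way round below 0.15 rad) or (distance between module_a and station2 below 0.008 m and angle between the z axis of module_a and the z axis of rack, either way round below 0.1 rad and angle between the x axis of module_a and the x axis of rack, either way round below 0.15 rad)) and ((distance between module_b and station0 below 0.008 m and angle between the z axis of module_b and the z axis of rack, either way round below 0.1 rad and angle between the x axis of module_b and the x axis of rack, either way round below 0.15 rad) or (distance between module_b and station1 below 0.008 m and angle between the z axis of module_b and the z axis of rack, either way round below 0.1 rad and angle between the x axis of module_b and the x axis of rack, either way round below 0.15 rad) or (distance between module_b and station2 below 0.008 m and angle between the z axis of module_b and the z axis of rack, either way round below 0.1 rad and angle between the x axis of module_b and the x axis of rack, either way round below 0.15 rad)) and ((distance between module_c and station0 below 0.008 m and angle between the z axis of module_c and the z axis of rack, either way round below 0.1 rad and angle between the x axis of module_c and the x axis of rack, either way round below 0.15 rad) or (distance between module_c and station1 below 0.008 m and angle between the z axis of module_c and the z axis of rack, either way round below 0.1 rad and angle between the x axis of module_c and the x axis of rack, either way round below 0.15 rad) or (distance between module_c and station2 below 0.008 m and angle between the z axis of module_c and the z axis of rack, either way round below 0.1 rad and angle between the x axis of module_c and the x axis of rack, either way round below 0.15 rad))), for 0.2 s.
3. the dial is turned to the green mark (within 0.13 rad), the modules still locked (((distance between module_a and station0 below 0.008 m and angle between the z axis of module_a and the z axis of rack, either way round below 0.1 rad and angle between the x axis of module_a and the x axis of rack, either way round below 0.15 rad) or (distance between module_a and station1 below 0.008 m and angle between the z axis of module_a and the z axis of rack, either way round below 0.1 rad and angle between the x axis of module_a and the x axis of rack, either way round below 0.15 rad) or (distance between module_a and station2 below 0.008 m and angle between the z axis of module_a and the z axis of rack, either way round below 0.1 rad and angle between the x axis of module_a and the x axis of rack, either way round below 0.15 rad)) and ((distance between module_b and station0 below 0.008 m and angle between the z axis of module_b and the z axis of rack, either way round below 0.1 rad and angle between the x axis of module_b and the x axis of rack, either way round below 0.15 rad) or (distance between module_b and station1 below 0.008 m and angle between the z axis of module_b and the z axis of rack, either way round below 0.1 rad and angle between the x axis of module_b and the x axis of rack, either way round below 0.15 rad) or (distance between module_b and station2 below 0.008 m and angle between the z axis of module_b and the z axis of rack, either way round below 0.1 rad and angle between the x axis of module_b and the x axis of rack, either way round below 0.15 rad)) and ((distance between module_c and station0 below 0.008 m and angle between the z axis of module_c and the z axis of rack, either way round below 0.1 rad and angle between the x axis of module_c and the x axis of rack, either way round below 0.15 rad) or (distance between module_c and station1 below 0.008 m and angle between the z axis of module_c and the z axis of rack, either way round below 0.1 rad and angle between the x axis of module_c and the x axis of rack, either way round below 0.15 rad) or (distance between module_c and station2 below 0.008 m and angle between the z axis of module_c and the z axis of rack, either way round below 0.1 rad and angle between the x axis of module_c and the x axis of rack, either way round below 0.15 rad)) and value of joint load_dial between 1.27 and 1.53 rad), for 0.2 s.
At the end, for the whole second after the job is handed in: every module present is locked in a station (origin within 8 mm of the station point, upright within 0.1 rad, square to the rack within 0.15 rad) and at rest (below 0.02 m/s), the dial is at 1.4 within 0.13 rad, the bottle stands (all of step 3 and linear speed of each of module_a, module_b, module_c below 0.02 m/s and angle between bottle's own z axis and vertical below 0.3 rad); the robot touches nothing.
It fails at once if the water bottle is knocked over (angle between bottle's own z axis and vertical above 0.6 rad).
Of module_a, module_b, module_c only 2 to 3 are there at a start; the rules pass over those that are not, and their reading is None.
At some moment in a run one of module_a, module_b, module_c may be knocked a few centimetres aside while the robot is not near it.
It also fails if it takes over 210 s, if anything falls off the work surface, if the arm or the gripper's body presses on something with over 40 N, if the wrist force passes 120 N, or if a joint passes its speed limit or range.

## Working session

There is one attempt and no reset: what is moved stays moved. The work goes in short steps, Python scripts to look and compute and a tool call to move; the robot and the scene stay as the last step left them, time stands still between calls to the robot, and variables do not carry over. Pictures are saved under pics/ and viewed, at most 14 in all, crops included, and the job is handed in when it is done.

Besides the shell and the picture viewer there is one more tool, called after "Call:" as name([rows], argument=value, ...), one row to a line, values as JSON. step_arm: Moves the arm, as the interface text tells. Its arguments: {"type":"object","properties":{"commands":{"type":"array"},"gripper":{"type":"number"},"force":{"type":"number"}},"required":["commands"]}

```bash
mkdir -p pics; ls; python3 - <<'E'
from bench import ctrl
import cv2,numpy as np
for n in ("scene","top"):
    im=ctrl.get_image(n); cv2.imwrite(f"pics/{n}0.png",im[:,:,::-1])
    m=ctrl.camera_model(n); print(n,m)
s=ctrl.get_state(); print(s)
E
```

```text
pics
scene {'fx': 503.3488478034149, 'fy': 503.3488478034149, 'cx': 316.12541757797493, 'cy': 226.30477195821723, 'k1': -0.007631939197868131, 'R': array([[ 0.43583475,  0.89993616,  0.01276606],
       [ 0.71003775, -0.33508239, -0.6193272 ],
       [-0.55307726,  0.2789887 , -0.7850292 ]]), 't': array([-0.33001228, -0.30951475,  1.4274474 ])}
top {'fx': 564.6764299601653, 'fy': 564.6764299601653, 'cx': 313.9106639085896, 'cy': 237.28332935936425, 'k1': 0.0430087341350549, 'R': array([[-0.01304245, -0.99981055, -0.01444814],
       [-0.99861394,  0.01376097, -0.05080185],
       [ 0.05099105,  0.01376553, -0.99860424]]), 't': array([0.08610398, 0.54738461, 1.20112409])}
{'time': 0.1, 'joint_positions': array([-1.23390335,  0.32172544, -0.07008984,  1.45154118,  0.02262356,
        1.37077459, -0.05692595]), 'qd': array([-2.70797433e-03, -8.00418548e-04,  1.50199404e-04, -2.13463387e-03,
        9.82224513e-05, -2.98256392e-03,  4.99409178e-05]), 'joint_torque': array([-6.17942101e-05, -4.92572737e+01, -4.05581212e-01, -3.13402104e+01,
       -6.42089825e-02,  3.94428510e-02,  6.05809760e-05]), 'position': array([0.20609467, 0.6159796 , 0.23559205]), 'tool_rot': array([-5.04801165e-01, -3.10061297e+00,  2.59884589e-03]), 'ft_force': array([0.46767098, 0.84908449, 0.24735014]), 'torque': array([-0.03193817, -0.00891192, -0.00264788]), 'grip_force': 0.0, 'grip_width': 1.0005079794057723}
```

View pics/scene0.png

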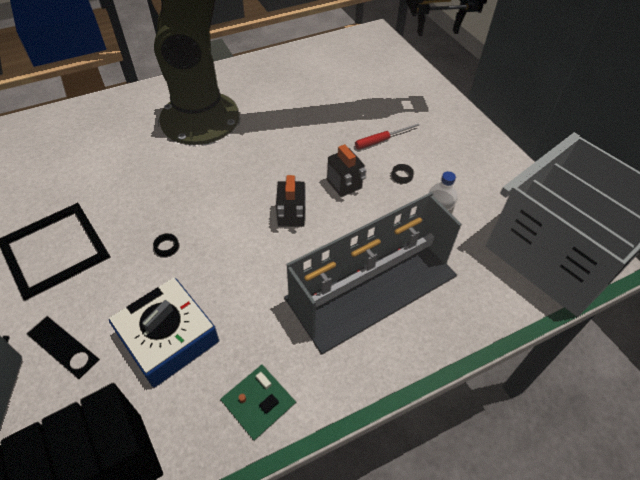

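View pics/top0.png

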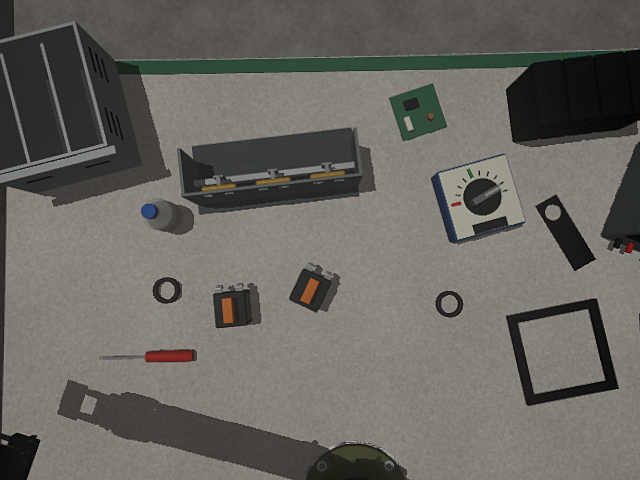

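The scene shows two modules, at top-view (231,308) and (312,290). The rack is around (270,190) with the bottle to its left at (155,212), and the tester is at (480,197). I'll zoom in to measure.

```bash
cat > h.py <<'E'
import numpy as np, cv2
from bench import ctrl
from scipy.spatial.transform import Rotation as Ro
from scipy.optimize import least_squares
M={n:ctrl.camera_model(n) for n in("scene","top")}
def K(m): return np.array([[m['fx'],0,m['cx']],[0,m['fy'],m['cy']],[0,0,1.]])
def proj(n,X):
    m=M[n]
    return cv2.projectPoints(np.asarray(X,float).reshape(-1,3),cv2.Rodrigues(m['R'])[0],m['t'],K(m),np.array([m['k1'],0,0,0.]))[0].reshape(-1,2)
def ray(n,uv,z):
    m=M[n]; p=cv2.undistortPoints(np.asarray(uv,float).reshape(-1,1,2),K(m),np.array([m['k1'],0,0,0.])).reshape(-1,2)
    d=np.c_[p,np.ones(len(p))]@m['R']; c=-m['R'].T@m['t']
    return c+d*((z-c[2])/d[:,2])[:,None]
def fit(obs,x0):
    "obs: list of (cam, local xyz, uv); pose x,y,yaw on table"
    def f(p):
        c,s=np.cos(p[2]),np.sin(p[2]); r=[]
        for n,X,uv in obs:
            W=[p[0]+c*X[0]-s*X[1],p[1]+s*X[0]+c*X[1],X[2]]
            r+=list(proj(n,W)[0]-uv)
        return np.array(r)
    o=least_squares(f,x0,loss='soft_l1'); return o.x,f(o.x).reshape(-1,2)
E
python3 - <<'E'
import cv2,numpy as np
t=cv2.imread('pics/top0.png'); s=cv2.imread('pics/scene0.png')
def c(i,x,y,w,h,k): return cv2.resize(i[y:y+h,x:x+w],None,fx=k,fy=k,interpolation=cv2.INTER_CUBIC)
# rack top: x170-370,y120-220 x4 =800x400
A=cv2.convertScaleAbs(c(t,172,120,200,100,4),alpha=1.6)
B=c(t,200,255,150,80,3); B=cv2.convertScaleAbs(c(t,200,260,134,67,3),alpha=1.6)
C=cv2.convertScaleAbs(c(t,430,150,100,50,4)); C=c(t,428,150,133,67,3)
print(A.shape,B.shape,C.shape)
cv2.imwrite('pics/z1.png',np.vstack([A,np.hstack([B,C])[:200,:800].copy() if 0 else cv2.resize(np.hstack([B,C])[:,:800],(800,200))]))
A=cv2.convertScaleAbs(c(s,280,185,190,142,4),alpha=1.6); cv2.imwrite('pics/z2.png',A)
E
```

```text
(400, 800, 3) (201, 402, 3) (201, 399, 3)
```

View pics/z1.png

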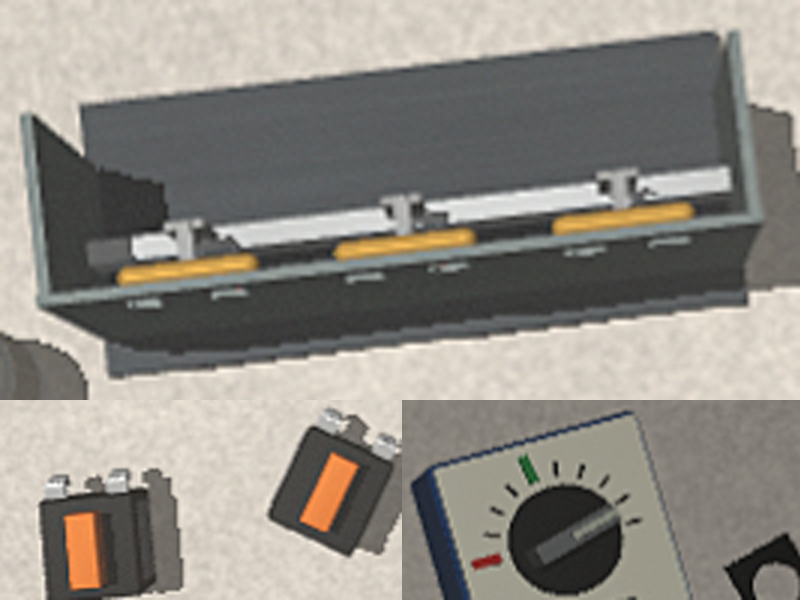

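View pics/z2.png

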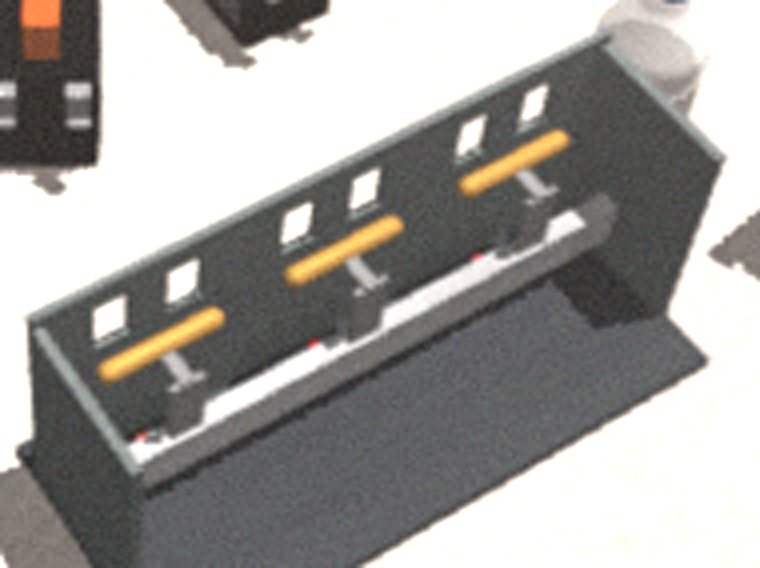

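z1 shows the rack panel's top front corners at crop (41,306) and (762,220), and the dial pointer at about (617,515) with red at (487,562) and green at (528,470). z2 shows the six slots with centres from (109,319) to (535,105). Next I fit the poses.

```bash
cat > meas.py <<'E'
from h import *
def orange(im,z=0.114):
    hsv=cv2.cvtColor(im,cv2.COLOR_RGB2HSV)
    m=cv2.inRange(hsv,(3,140,180),(18,255,255)); out=[]
    k=cv2.connectedComponentsWithStats(m)
    for i in range(1,k[0]):
        if k[2][i,4]>100:
            p=np.argwhere(k[1]==i)[:,::-1].astype(float)
            P=ray("top",p,z)[:,:2]; c=P.mean(0); w,V=np.linalg.eigh(np.cov((P-c).T)); d=V[:,1]*np.sign(V[0,1])
            out.append((c.round(4),np.degrees(np.arctan2(d[1],d[0])).round(1),np.sqrt(12*w).round(3)))
    return out
E
python3 - <<'E'
from meas import *
im=cv2.imread('pics/top0.png')[:,:,::-1].copy()
for o in orange(im): print(o)
q1=lambda u,v:np.array([172+(u+.5)/4-.5,120+(v+.5)/4-.5])
q2=lambda u,v:np.array([280+(u+.5)/4-.5,185+(v+.5)/4-.5])
q3=lambda u,v:np.array([428+(u-402+.5)/3-.5,150+(v-400+.5)/3-.5])
ob=[("top",(0,.175,.155),q1(41,306)),("top",(0,-.175,.155),q1(762,220))]
sl=[(109,319),(182,283),(298,223),(366,189),(472,138),(535,105)]
for y,p in zip((-.131,-.089,-.021,.021,.089,.131),sl): ob.append(("scene",(.0025,y,.122),q2(*p)))
ob+=[("scene",(0,-.175,.155),q2(29,318)),("scene",(0,.175,.155),q2(604,34))]
x,r=fit(ob,[.65,.18,.1]); print("rack",x.round(4),np.degrees(x[2])); print(r.round(1).tolist())
for l in (ob[:2],ob[2:8]):
    print(fit(l,[.65,.18,.1])[0].round(4))
ob=[("top",(-.0,0,.07),q3(566,540)),("top",(-.075,0,.07),q3(566,540))][:0]
R=.05
red,gr,pt,c=[ray("top",q3(*p),z)[0][:2] for p,z in (((487,562),.07),((528,470),.07),((617,515),.106),((566,540),.078))]
tail=ray("top",q3(534,555),.106)[0][:2]
print("center",c,"bar mid",(pt+tail)/2,np.linalg.norm(pt-tail))
az=lambda d:np.degrees(np.arctan2(d[1],d[0]))
print("red",az(red-c)-90,"green",az(gr-c)-90+80.2,np.linalg.norm(red-c),"bar",az(pt-tail))
print("corners",ray("top",[q3(440,475),q3(633,412)],.07))
print("bottle",ray("top",[(150,211)],.15))
E
```

```text
rack [0.6427 0.1563 0.1048] 6.002239001457597
[[-1.1, -0.4], [0.4, -0.6], [0.1, 0.1], [0.2, -0.1], [-0.3, 0.4], [-0.3, 0.3], [-0.3, -0.4], [-0.2, -0.1], [-0.8, -0.3], [0.9, -1.7]]
[0.6418 0.1557 0.1046]
[0.6427 0.1566 0.1007]
center [ 0.62380035 -0.26525231] bar mid [ 0.62366322 -0.26355096] 0.06053564240981747
red 14.43848461576745 green 14.349746266059384 0.05310809022880985 bar -64.9622897116821
corners [[ 0.67084562 -0.18335535  0.07      ]
 [ 0.71173293 -0.31492893  0.07      ]]
bottle [[0.59638138 0.39063491 0.15      ]]
```

```bash
sed -i 's/(3,140,180),(18,255,255)/(3,140,150),(25,255,255)/' meas.py; python3 - <<'E'
from meas import *
im=cv2.imread('pics/top0.png')[:,:,::-1].copy()
hsv=cv2.cvtColor(im,cv2.COLOR_RGB2HSV); print(hsv[308:312,226:236:3].tolist(), hsv[290,308:314:2].tolist())
for o in orange(im): print(o)
s=ctrl.get_state(); R=Ro.from_rotvec(s['tool_rot']).as_matrix(); print(R.round(3),s['position'])
E
```

```text
[[[12, 178, 152], [12, 176, 152], [10, 154, 76], [15, 41, 37]], [[12, 176, 151], [12, 174, 151], [10, 154, 78], [13, 48, 37]], [[12, 176, 151], [12, 177, 150], [11, 159, 85], [6, 33, 39]], [[12, 174, 152], [12, 175, 150], [11, 156, 88], [6, 34, 37]]] [[12, 174, 151], [12, 177, 150], [12, 179, 148]]
(array([0.4428, 0.0882]), np.float64(-32.6), array([0.015, 0.047]))
(array([0.4043, 0.2509]), np.float64(3.0), array([0.017, 0.047]))
[[-0.948  0.317 -0.   ]
 [ 0.317  0.948 -0.002]
 [-0.    -0.002 -1.   ]] [0.20609467 0.6159796  0.23559205]
```

```bash
cat > plan.py <<'E'
from h import *
def state():
    s=ctrl.get_state(); R=Ro.from_rotvec(s['tool_rot']).as_matrix()
    return s,R,np.degrees(np.arctan2(R[1,1],R[0,1]))
def plan(*way,start=None):
    "way: (x,y,z,azimuth change deg, calls) ; prints travel mm/turn per call in tool axes"
    s,R,az=state(); p=s['position'] if start is None else np.array(start[:3]); 
    if start is not None: az=start[3]
    print("t",round(s['time'],1),"pos",p.round(4),"az",round(az,1),"tilt",np.degrees(np.arccos(-R[2,2])).round(2),"q7",s['joint_positions'][6].round(2),"F",s['ft_force'].round(1))
    for x,y,z,da,n in way:
        d=(np.array([x,y,z])-p)/n
        for i in range(n):
            a=np.radians(az); X=np.array([-np.sin(a)*-1,-np.cos(a),0]); Y=np.array([np.cos(a),np.sin(a),0]); X=np.cross(Y,[0,0,-1.])
            print("travel",[round(float(v),4) for v in (d@X,d@Y,-d[2])],"turn z",round(-da/n,2),'max/row',(np.linalg.norm(d)/5).round(3))
            az+=da/n
        p=np.array([x,y,z])
    return p,az
E
python3 - <<'E'
from plan import *
plan((.6238,-.2645,.235,-226.4,6))
E
```

```text
t 0.1 pos [0.2061 0.616  0.2356] az 71.5 tilt 0.1 q7 -0.06 F [0.5 0.8 0.2]
travel [-0.1126, -0.1171, 0.0001] turn z 37.73 max/row 0.032
travel [-0.1607, -0.0237, 0.0001] turn z 37.73 max/row 0.032
travel [-0.1416, 0.0796, 0.0001] turn z 37.73 max/row 0.032
travel [-0.0633, 0.1496, 0.0001] turn z 37.73 max/row 0.032
travel [0.0415, 0.157, 0.0001] turn z 37.73 max/row 0.032
travel [0.1289, 0.0988, 0.0001] turn z 37.73 max/row 0.032
```

Call:
step_arm([
  {"travel": [-0.023, -0.023, 0], "turn": [0, 0, 7.6]},
  {"travel": [-0.045, -0.047, 0], "turn": [0, 0, 15.1]},
  {"travel": [-0.068, -0.07, 0], "turn": [0, 0, 22.7]},
  {"travel": [-0.09, -0.094, 0], "turn": [0, 0, 30.2]},
  {"travel": [-0.113, -0.117, 0], "turn": [0, 0, 37.7]},
], gripper=1)

```text
time: 0.6
position: [0.2765, 0.4681, 0.2361]
tool_rot: [-1.487, -2.767, 0.001]
ft_force: [-0.3, -0.3, -0.0]
grip_width: 1.002
grip_force: 0.0
```

Call:
step_arm([
  {"travel": [-0.161, -0.024, 0], "turn": [0, 0, 37.7]},
  {"travel": [-0.161, -0.024, 0], "turn": [0, 0, 37.7]},
  {"travel": [-0.161, -0.024, 0], "turn": [0, 0, 37.7]},
  {"travel": [-0.161, -0.024, 0], "turn": [0, 0, 37.7]},
  {"travel": [-0.161, -0.024, 0], "turn": [0, 0, 37.7]},
])

```text
time: 1.1
position: [0.3475, 0.3193, 0.2366]
tool_rot: [2.306, 2.133, -0.0]
ft_force: [-1.1, 0.6, 0.5]
grip_width: 1.002
grip_force: 0.0
```

Call:
step_arm([
  {"travel": [-0.142, 0.08, 0], "turn": [0, 0, 37.7]},
  {"travel": [-0.142, 0.08, 0], "turn": [0, 0, 37.7]},
  {"travel": [-0.142, 0.08, 0], "turn": [0, 0, 37.7]},
  {"travel": [-0.142, 0.08, 0], "turn": [0, 0, 37.7]},
  {"travel": [-0.142, 0.08, 0], "turn": [0, 0, 37.7]},
])

```text
time: 1.6
position: [0.4172, 0.1721, 0.2365]
tool_rot: [2.872, 1.273, -0.0]
ft_force: [-0.4, 0.3, -0.1]
grip_width: 1.0
grip_force: 0.0
```

Call:
step_arm([
  {"travel": [-0.063, 0.15, 0], "turn": [0, 0, 37.7]},
  {"travel": [-0.063, 0.15, 0], "turn": [0, 0, 37.7]},
  {"travel": [-0.063, 0.15, 0], "turn": [0, 0, 37.7]},
  {"travel": [-0.063, 0.15, 0], "turn": [0, 0, 37.7]},
  {"travel": [-0.063, 0.15, 0], "turn": [0, 0, 37.7]},
])

```text
time: 2.1
position: [0.487, 0.0251, 0.2363]
tool_rot: [3.128, 0.276, -0.0]
ft_force: [0.8, -0.1, -0.1]
grip_width: 1.001
grip_force: 0.0
```

Call:
step_arm([
  {"travel": [0.042, 0.157, 0], "turn": [0, 0, 37.7]},
  {"travel": [0.042, 0.157, 0], "turn": [0, 0, 37.7]},
  {"travel": [0.042, 0.157, 0], "turn": [0, 0, 37.7]},
  {"travel": [0.042, 0.157, 0], "turn": [0, 0, 37.7]},
  {"travel": [0.042, 0.157, 0], "turn": [0, 0, 37.7]},
])

```text
time: 2.6
position: [0.5568, -0.1216, 0.2361]
tool_rot: [3.049, -0.748, -0.0]
ft_force: [-0.2, 0.5, 0.4]
grip_width: 1.001
grip_force: 0.0
```

Call:
step_arm([
  {"travel": [0.129, 0.099, 0], "turn": [0, 0, 37.7]},
  {"travel": [0.129, 0.099, 0], "turn": [0, 0, 37.7]},
  {"travel": [0.129, 0.099, 0], "turn": [0, 0, 37.7]},
  {"travel": [0.129, 0.099, 0], "turn": [0, 0, 37.7]},
  {"travel": [0.129, 0.099, 0], "turn": [0, 0, 37.7]},
])

```text
time: 3.1
position: [0.6261, -0.2683, 0.2352]
tool_rot: [2.643, -1.691, -0.001]
ft_force: [-0.0, 0.5, -0.4]
grip_width: 0.999
grip_force: 0.0
```

```bash
python3 - <<'E'
from plan import *
plan((.6238,-.2642,.2,0,1),(.6238,-.2642,.104,0,1))
E
```

```text
t 3.1 pos [ 0.6261 -0.2683  0.2352] az -155.2 tilt 0.22 q7 -2.09 F [-0.   0.5 -0.4]
travel [-0.0047, 0.0004, 0.0352] turn z 0.0 max/row 0.007
travel [0.0, 0.0, 0.096] turn z 0.0 max/row 0.019
```

Call:
step_arm([
  {"travel": [-0.004, 0, 0.045], "turn": [0, 0, 0]},
  {"travel": [-0.004, 0, 0.09], "turn": [0, 0, 0]},
  {"travel": [-0.004, 0, 0.115], "turn": [0, 0, 0]},
  {"travel": [-0.004, 0, 0.13], "turn": [0, 0, 0]},
  {"travel": [-0.004, 0, 0.137], "turn": [0, 0, 0]},
])

```text
time: 3.6
position: [0.6246, -0.2605, 0.0979]
tool_rot: [2.654, -1.68, -0.003]
ft_force: [-0.1, -0.2, 0.1]
grip_width: 1.004
grip_force: 0.0
```

Call:
step_arm([
  {"travel": [0, 0, 0], "turn": [0, 0, 0]},
  {"travel": [0, 0, 0], "turn": [0, 0, 0]},
  {"travel": [0, 0, 0], "turn": [0, 0, 0]},
  {"travel": [0, 0, 0], "turn": [0, 0, 0]},
  {"travel": [0, 0, 0], "turn": [0, 0, 0]},
], gripper=0, force=15)

```text
time: 4.1
position: [0.6256, -0.261, 0.1004]
tool_rot: [-2.654, 1.68, -0.002]
ft_force: [-0.4, -0.3, 0.5]
grip_width: 0.629
grip_force: 0.0
```

Call:
step_arm([
  {"travel": [0, 0, 0], "turn": [0, 0, 0]},
  {"travel": [0, 0, 0], "turn": [0, 0, 0]},
  {"travel": [0, 0, 0], "turn": [0, 0, 0]},
])

```text
time: 4.4
position: [0.6252, -0.2609, 0.0996]
tool_rot: [-2.654, 1.681, 0.0]
ft_force: [0.4, 0.5, -1.0]
grip_width: 0.357
grip_force: 0.0
```

```bash
python3 - <<'E'
from plan import *
plan((.6238,-.2642,.1,169.5,4)); print(ctrl.get_state()['grip_width']*87)
E
```

```text
t 4.4 pos [ 0.6252 -0.2609  0.0996] az -154.7 tilt 0.01 q7 -2.04 F [ 0.4  0.5 -1. ]
travel [0.0006, 0.0007, -0.0001] turn z -42.38 max/row 0.0
travel [0.0, 0.0009, -0.0001] turn z -42.38 max/row 0.0
travel [-0.0006, 0.0007, -0.0001] turn z -42.38 max/row 0.0
travel [-0.0009, 0.0001, -0.0001] turn z -42.38 max/row 0.0
31.090855516286396
```

Call:
step_arm([
  {"travel": [0, 0, 0], "turn": [0, 0, 0]},
  {"travel": [0, 0, 0], "turn": [0, 0, 0]},
  {"travel": [0, 0, 0], "turn": [0, 0, 0]},
  {"travel": [0, 0, 0], "turn": [0, 0, 0]},
  {"travel": [0, 0, 0], "turn": [0, 0, 0]},
])

```text
time: 4.9
position: [0.623, -0.2619, 0.0994]
tool_rot: [2.651, -1.682, -0.005]
ft_force: [-6.8, 0.2, 2.9]
grip_width: 0.157
grip_force: 14.9
```

Call:
step_arm([
  {"travel": [0.001, 0.003, 0], "turn": [0, 0, 0]},
  {"travel": [0.001, 0.003, 0], "turn": [0, 0, -8]},
  {"travel": [0.001, 0.003, 0], "turn": [0, 0, -16]},
  {"travel": [0.001, 0.003, 0], "turn": [0, 0, -24]},
  {"travel": [0.001, 0.003, 0], "turn": [0, 0, -32]},
])

```text
time: 5.4
position: [0.6218, -0.2631, 0.0994]
tool_rot: [-3.017, 0.876, 0.003]
ft_force: [-4.4, 0.5, 1.8]
grip_width: 0.157
grip_force: 15.0
```

Call:
step_arm([
  {"travel": [0, 0, 0], "turn": [0, 0, -8]},
  {"travel": [0, 0, 0], "turn": [0, 0, -16]},
  {"travel": [0, 0, 0], "turn": [0, 0, -24]},
  {"travel": [0, 0, 0], "turn": [0, 0, -32]},
  {"travel": [0, 0, 0], "turn": [0, 0, -40]},
])

```text
time: 5.9
position: [0.6213, -0.265, 0.0994]
tool_rot: [3.133, 0.206, -0.003]
ft_force: [-3.4, -3.3, 0.5]
grip_width: 0.161
grip_force: 15.0
```

Call:
step_arm([
  {"travel": [-0.0015, 0.001, 0], "turn": [0, 0, -8]},
  {"travel": [-0.0015, 0.001, 0], "turn": [0, 0, -16]},
  {"travel": [-0.0015, 0.001, 0], "turn": [0, 0, -24]},
  {"travel": [-0.0015, 0.001, 0], "turn": [0, 0, -32]},
  {"travel": [-0.0015, 0.001, 0], "turn": [0, 0, -40]},
])

```text
time: 6.4
position: [0.6222, -0.2668, 0.0994]
tool_rot: [2.871, 1.264, 0.002]
ft_force: [3.7, -5.0, -5.0]
grip_width: 0.161
grip_force: 15.0
```

Call:
step_arm([
  {"travel": [0, 0, 0], "turn": [0, 0, -8]},
  {"travel": [0, 0, 0], "turn": [0, 0, -16]},
  {"travel": [0, 0, 0], "turn": [0, 0, -24]},
  {"travel": [0, 0, 0], "turn": [0, 0, -32]},
  {"travel": [0, 0, 0], "turn": [0, 0, -40]},
])

```text
time: 6.9
position: [0.624, -0.2676, 0.0995]
tool_rot: [2.262, 2.167, 0.002]
ft_force: [7.7, -6.0, -7.6]
grip_width: 0.16
grip_force: 15.0
```

Call:
step_arm([
  {"travel": [0, 0, 0], "turn": [0, 0, -8]},
  {"travel": [0, 0, 0], "turn": [0, 0, -16]},
  {"travel": [0, 0, 0], "turn": [0, 0, -17.5]},
  {"travel": [0, 0, 0], "turn": [0, 0, -17.5]},
  {"travel": [0, 0, 0], "turn": [0, 0, -17.5]},
])

```text
time: 7.4
position: [0.6248, -0.2675, 0.0994]
tool_rot: [1.912, 2.48, 0.001]
ft_force: [8.8, -6.8, -8.5]
grip_width: 0.159
grip_force: 15.0
```

Call:
step_arm([
  {"travel": [0, 0, 0], "turn": [0, 0, 0]},
  {"travel": [0, 0, 0], "turn": [0, 0, 0]},
  {"travel": [0, 0, 0], "turn": [0, 0, 0]},
  {"travel": [0, 0, 0], "turn": [0, 0, 0]},
  {"travel": [0, 0, 0], "turn": [0, 0, 0]},
], gripper=0.6)

```text
time: 7.9
position: [0.6215, -0.2641, 0.0996]
tool_rot: [-1.917, -2.489, -0.0]
ft_force: [0.3, -0.4, -0.3]
grip_width: 0.528
grip_force: 0.0
```

Call:
step_arm([
  {"travel": [0, 0, -0.04], "turn": [0, 0, 0]},
  {"travel": [0, 0, -0.08], "turn": [0, 0, 0]},
  {"travel": [0, 0, -0.12], "turn": [0, 0, 0]},
  {"travel": [0, 0, -0.15], "turn": [0, 0, 0]},
  {"travel": [0, 0, -0.15], "turn": [0, 0, 0]},
], gripper=1)

```text
time: 8.4
position: [0.6238, -0.2654, 0.2559]
tool_rot: [1.911, 2.482, 0.005]
ft_force: [0.8, -0.2, 0.6]
grip_width: 0.954
grip_force: 0.0
```

```bash
python3 - <<'E'
from plan import *
plan()
E
```

```text
t 8.4 pos [ 0.6238 -0.2654  0.2559] az 14.8 tilt 0.57 q7 0.68 F [ 0.8 -0.2  0.6]
```

```bash
sed -i 's/(3,140,150)/(3,140,112)/' meas.py; python3 - <<'E'
from meas import *; from plan import *
im=ctrl.get_image("top"); s=ctrl.get_image("scene"); cv2.imwrite('pics/top1.png',im[:,:,::-1])
for o in orange(im): print(o)
k=5
A=cv2.resize(s[275:390,100:225],(500,460),interpolation=cv2.INTER_CUBIC); cv2.imwrite('pics/d1.png',A[:,:,::-1])
# M1 pre-grasp: position of module centre, az 90+yaw
c,y,_=[o for o in orange(im) if o[0][1]<.17][0]
p,az=plan((c[0],c[1],.22,90+y-14.8,4))
E
```

```text
(array([0.6688, 0.0493]), np.float64(-84.1), array([0.007, 0.067]))
(array([0.6575, 0.1586]), np.float64(-84.1), array([0.007, 0.066]))
(array([0.6465, 0.2668]), np.float64(-84.0), array([0.007, 0.067]))
(array([0.4383, 0.0883]), np.float64(-25.9), array([0.019, 0.049]))
(array([0.4024, 0.2502]), np.float64(5.3), array([0.019, 0.048]))
t 8.5 pos [ 0.6218 -0.2643  0.2504] az 14.8 tilt 0.1 q7 0.68 F [ 0.2  0.2 -1.4]
travel [0.0728, 0.0314, 0.0076] turn z 2.22 max/row 0.016
travel [0.074, 0.0286, 0.0076] turn z 2.22 max/row 0.016
travel [0.075, 0.0257, 0.0076] turn z 2.22 max/row 0.016
travel [0.076, 0.0227, 0.0076] turn z 2.22 max/row 0.016
```

View pics/d1.png

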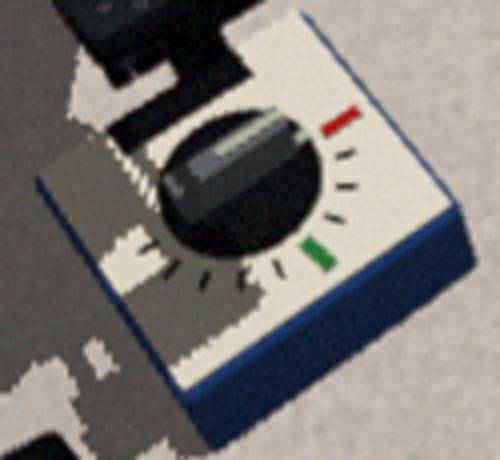

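The dial's pointer points roughly at the red mark (340,121), with the white line running from (222,154) to (282,115). I'll check that in the top view.

```bash
python3 - <<'E'
from meas import *; from plan import *
a=cv2.imread('pics/top0.png')[:,:,::-1].copy(); b=cv2.imread('pics/top1.png')[:,:,::-1].copy()
for i,im in enumerate((a,b)): print(i,[ (o[0].tolist(),o[1],o[2].tolist()) for o in orange(im) if o[0][0]<.6])
print("brass",[ (o[0].tolist(),o[1]) for o in orange(b,.1) if o[0][0]>.6])
A=cv2.resize(b[150:246,428:538],(440,384),interpolation=cv2.INTER_CUBIC)
B=cv2.resize(cv2.convertScaleAbs(b[262:334,205:295],alpha=1.6),(0,0),fx=4,fy=4,interpolation=cv2.INTER_CUBIC)
B=cv2.resize(cv2.convertScaleAbs(b[255:351,270:360],alpha=1.6),(360,384),interpolation=cv2.INTER_CUBIC)
cv2.imwrite('pics/d2.png',np.hstack([A,B])[:,:,::-1])
E
```

```text
0 [([0.4387, 0.0883], np.float64(-26.5), [0.019, 0.049]), ([0.4024, 0.2503], np.float64(5.4), [0.019, 0.048])]
1 [([0.4383, 0.0883], np.float64(-25.9), [0.019, 0.049]), ([0.4024, 0.2502], np.float64(5.3), [0.019, 0.048])]
brass [([0.6711, 0.0491], np.float64(-84.1)), ([0.6597, 0.1598], np.float64(-84.1)), ([0.6485, 0.2694], np.float64(-84.0))]
```

View pics/d2.png

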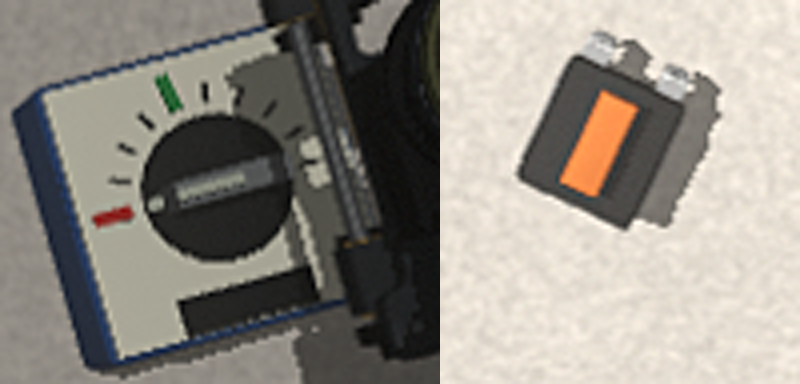

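The dial points at the red mark. The module at (312,290) measures the same in both pictures. I'll grasp it first.

```bash
python3 - <<'E'
from plan import *
plan((.4385,.0885,.2,49,2),start=(.6226,-.2650,.25,14.8))
E
```

```text
t 8.5 pos [ 0.6226 -0.265   0.25  ] az 14.8 tilt 0.1 q7 0.68 F [ 0.2  0.2 -1.4]
travel [0.1944, -0.0438, 0.025] turn z -24.5 max/row 0.04
travel [0.1951, 0.0407, 0.025] turn z -24.5 max/row 0.04
```

Call:
step_arm([
  {"travel": [0.04, -0.009, 0.005], "turn": [0, 0, -5]},
  {"travel": [0.08, -0.018, 0.01], "turn": [0, 0, -10]},
  {"travel": [0.12, -0.026, 0.015], "turn": [0, 0, -15]},
  {"travel": [0.16, -0.035, 0.02], "turn": [0, 0, -20]},
  {"travel": [0.194, -0.044, 0.025], "turn": [0, 0, -24.5]},
])

```text
time: 9.0
position: [0.5273, -0.0854, 0.2224]
tool_rot: [-1.336, -2.84, 0.001]
ft_force: [1.2, -0.0, 1.1]
grip_width: 0.999
grip_force: 0.0
```

Call:
step_arm([
  {"travel": [0.05, 0.01, 0.005], "turn": [0, 0, -5]},
  {"travel": [0.1, 0.02, 0.01], "turn": [0, 0, -10]},
  {"travel": [0.14, 0.03, 0.015], "turn": [0, 0, -15]},
  {"travel": [0.18, 0.036, 0.02], "turn": [0, 0, -20]},
  {"travel": [0.195, 0.041, 0.025], "turn": [0, 0, -24.5]},
])

```text
time: 9.5
position: [0.4342, 0.0924, 0.1977]
tool_rot: [-0.698, -3.06, 0.001]
ft_force: [-0.1, -0.8, 0.2]
grip_width: 0.999
grip_force: 0.0
```

Call:
step_arm([
  {"travel": [0, 0, 0], "turn": [0, 0, 0]},
  {"travel": [0, 0, 0], "turn": [0, 0, 0]},
])

```text
time: 9.7
position: [0.4373, 0.088, 0.1986]
tool_rot: [-0.714, -3.058, 0.002]
ft_force: [0.5, -0.4, -0.1]
grip_width: 0.996
grip_force: 0.0
```

```bash
python3 - <<'E'
from plan import *
plan((.4385,.0885,.102,0,1))
E
```

```text
t 9.7 pos [0.4373 0.088  0.1986] az 63.7 tilt 0.1 q7 0.86 F [ 0.5 -0.4 -0.1]
travel [-0.0009, 0.001, 0.0966] turn z 0.0 max/row 0.019
```

Call:
step_arm([
  {"travel": [-0.001, 0.001, 0.04], "turn": [0, 0, 0]},
  {"travel": [-0.001, 0.001, 0.07], "turn": [0, 0, 0]},
  {"travel": [-0.001, 0.001, 0.09], "turn": [0, 0, 0]},
  {"travel": [-0.001, 0.001, 0.096], "turn": [0, 0, 0]},
  {"travel": [-0.001, 0.001, 0.096], "turn": [0, 0, 0]},
])

```text
time: 10.2
position: [0.4389, 0.088, 0.1029]
tool_rot: [-0.716, -3.057, 0.002]
ft_force: [0.3, 0.3, -0.0]
grip_width: 1.001
grip_force: 0.0
```

Call:
step_arm([
  {"travel": [0, 0, 0], "turn": [0, 0, 0]},
  {"travel": [0, 0, 0], "turn": [0, 0, 0]},
  {"travel": [0, 0, 0], "turn": [0, 0, 0]},
  {"travel": [0, 0, 0], "turn": [0, 0, 0]},
  {"travel": [0, 0, 0], "turn": [0, 0, 0]},
], gripper=0, force=40)

```text
time: 10.7
position: [0.4392, 0.0894, 0.104]
tool_rot: [0.712, 3.059, 0.001]
ft_force: [-0.0, 0.2, 1.7]
grip_width: 0.635
grip_force: 0.0
```

Call:
step_arm([
  {"travel": [0, 0, 0], "turn": [0, 0, 0]},
  {"travel": [0, 0, 0], "turn": [0, 0, 0]},
  {"travel": [0, 0, 0], "turn": [0, 0, 0]},
  {"travel": [0, 0, 0], "turn": [0, 0, 0]},
  {"travel": [0, 0, 0], "turn": [0, 0, 0]},
])

```text
time: 11.2
position: [0.4388, 0.0892, 0.1034]
tool_rot: [-0.712, -3.06, 0.001]
ft_force: [-0.8, 0.7, -0.3]
grip_width: 0.222
grip_force: 40.0
```

Call:
step_arm([
  {"travel": [0, 0, 0], "turn": [0, 0, 0]},
  {"travel": [0, 0, 0], "turn": [0, 0, 0]},
  {"travel": [0, 0, 0], "turn": [0, 0, 0]},
  {"travel": [0, 0, 0], "turn": [0, 0, 0]},
  {"travel": [0, 0, 0], "turn": [0, 0, 0]},
])

```text
time: 11.7
position: [0.4388, 0.0892, 0.1035]
tool_rot: [-0.712, -3.06, 0.0]
ft_force: [-0.3, -0.7, -1.1]
grip_width: 0.227
grip_force: 40.0
```

```bash
cat >> plan.py <<'E'
RK=np.array([.6427,.1568]); RY=np.radians(5.95)
def rack(x,y):
    c,s=np.cos(RY),np.sin(RY); return RK+[c*x-s*y,s*x+c*y]
E
python3 - <<'E'
from plan import *
for st in(0,1): print(st,rack(-.0365,-.11+.11*st),rack(-.1,-.11+.11*st))
s,R,az=state()
x,y=rack(-.11,-.11)
plan((*s['position'][:2],.195,0,1),(x,y,.195,95.95-az,1))
E
```

```text
0 [0.61779929 0.04360899] [0.55464139 0.03702655]
1 [0.60639664 0.15301639] [0.54323873 0.14643395]
t 11.7 pos [0.4388 0.0892 0.1035] az 63.8 tilt 0.02 q7 0.85 F [-0.3 -0.7 -1.1]
travel [0.0, 0.0, -0.0915] turn z 0.0 max/row 0.018
travel [-0.1185, -0.001, -0.0] turn z -32.15 max/row 0.024
```

Call:
step_arm([
  {"travel": [0, 0, -0.02], "turn": [0, 0, 0]},
  {"travel": [0, 0, -0.04], "turn": [0, 0, 0]},
  {"travel": [0, 0, -0.057], "turn": [0, 0, 0]},
  {"travel": [0, 0, -0.057], "turn": [0, 0, 0]},
])

```text
time: 12.1
position: [0.4405, 0.09, 0.1625]
tool_rot: [0.711, 3.056, 0.004]
ft_force: [1.8, -0.2, -3.0]
grip_width: 0.229
grip_force: 40.0
```

Call:
step_arm([
  {"travel": [-0.02, 0, 0], "turn": [0, 0, -6]},
  {"travel": [-0.05, 0, 0], "turn": [0, 0, -13]},
  {"travel": [-0.08, 0, 0], "turn": [0, 0, -20]},
  {"travel": [-0.105, -0.001, 0], "turn": [0, 0, -27]},
  {"travel": [-0.1185, -0.001, 0], "turn": [0, 0, -32.1]},
])

```text
time: 12.6
position: [0.5458, 0.0346, 0.1588]
tool_rot: [0.166, -3.136, 0.001]
ft_force: [-0.7, -0.0, -3.3]
grip_width: 0.225
grip_force: 40.0
```

Call:
step_arm([
  {"travel": [0, 0, 0], "turn": [0, 0, 0]},
  {"travel": [0, 0, 0], "turn": [0, 0, 0]},
  {"travel": [0, 0, 0], "turn": [0, 0, 0]},
  {"travel": [0, 0, 0], "turn": [0, 0, 0]},
])

```text
time: 13.0
position: [0.5441, 0.0368, 0.1603]
tool_rot: [0.162, -3.137, -0.0]
ft_force: [0.2, -0.2, -2.8]
grip_width: 0.226
grip_force: 40.0
```

```bash
python3 - <<'E'
from plan import *
s,R,az=state()
plan((*rack(-.06,-.11),.1605,95.95-az,1),(*rack(-.0375,-.11),.1605,0,1))
im=ctrl.get_image("scene"); t=ctrl.get_image("top")
A=cv2.convertScaleAbs(cv2.resize(im[140:290,240:440],(800,600),interpolation=cv2.INTER_CUBIC),alpha=1.6); cv2.imwrite('pics/i1.png',A[:,:,::-1])
E
```

```text
t 13.0 pos [0.5441 0.0368 0.1603] az 95.9 tilt 0.03 q7 1.55 F [ 0.2 -0.2 -2.8]
travel [-0.0505, -0.0009, -0.0002] turn z -0.02 max/row 0.01
travel [-0.0225, 0.0, -0.0] turn z 0.0 max/row 0.004
```

View pics/i1.png

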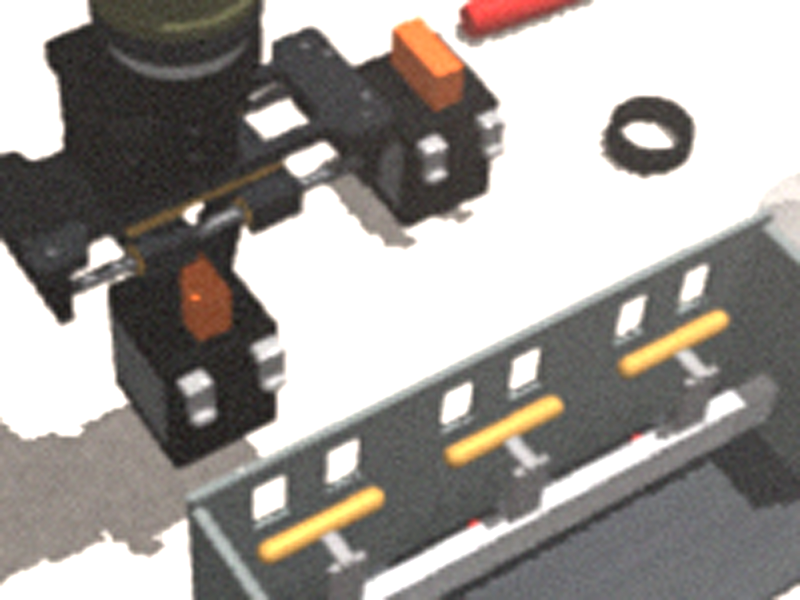

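Module 1 is held level. Its hook lips are at crop (198,398) and (268,362), and station 0's slots are at (269,498) and (342,460). Next I compare these with the prediction.

```bash
python3 - <<'E'
from plan import *
s,R,az=state(); p=s['position']; a=np.radians(az-90); c,sn=np.cos(a),np.sin(a)
T=np.array([[c,-sn],[sn,c]])
for y in(-.021,.021):
    for x,z in((.051,.065),(.046,.078)):
        w=np.r_[p[:2]+T@[x,y],p[2]-.1035+z]; print("hook",((proj("scene",w)[0]-[240,140]+.5)*4-.5).round(0), "1mm y:",((proj("scene",w+np.r_[T@[0,.001],0])-proj("scene",w))[0]*4).round(2))
for y in(-.131,-.089): print("slot",((proj("scene",np.r_[rack(.0025,y),.122])[0]-[240,140]+.5)*4-.5).round(0))
E
```

```text
hook [208. 411.] 1mm y: [ 1.73 -0.83]
hook [202. 388.] 1mm y: [ 1.75 -0.83]
hook [279. 376.] 1mm y: [ 1.68 -0.81]
hook [274. 354.] 1mm y: [ 1.7  -0.81]
slot [270. 499.]
slot [344. 462.]
```

Call:
step_arm([
  {"travel": [-0.01, 0, 0], "turn": [0, 0, 0]},
  {"travel": [-0.02, 0, 0], "turn": [0, 0, 0]},
  {"travel": [-0.03, 0, 0], "turn": [0, 0, 0]},
  {"travel": [-0.04, 0, 0], "turn": [0, 0, 0]},
  {"travel": [-0.05, 0, 0], "turn": [0, 0, 0]},
])

```text
time: 13.6
position: [0.5957, 0.0414, 0.1604]
tool_rot: [0.162, -3.137, -0.0]
ft_force: [0.4, 0.0, -2.9]
grip_width: 0.227
grip_force: 40.0
```

Call:
step_arm([
  {"travel": [-0.004, 0, 0], "turn": [0, 0, 0]},
  {"travel": [-0.008, 0, 0], "turn": [0, 0, 0]},
  {"travel": [-0.012, 0, 0], "turn": [0, 0, 0]},
  {"travel": [-0.016, 0, 0], "turn": [0, 0, 0]},
  {"travel": [-0.02, 0, 0], "turn": [0, 0, 0]},
])

```text
time: 14.1
position: [0.6146, 0.0434, 0.1606]
tool_rot: [0.162, -3.137, -0.0]
ft_force: [0.1, -0.6, -2.8]
grip_width: 0.228
grip_force: 40.0
```

Call:
step_arm([
  {"travel": [-0.002, 0, 0], "turn": [0, 0, 0]},
  {"travel": [-0.003, 0, 0], "turn": [0, 0, 0]},
  {"travel": [-0.003, 0, 0], "turn": [0, 0, 0]},
])

```text
time: 14.4
position: [0.6175, 0.0437, 0.1606]
tool_rot: [0.162, -3.137, -0.0]
ft_force: [0.2, 0.4, -2.4]
grip_width: 0.225
grip_force: 40.0
```

Call:
step_arm([
  {"travel": [-0.001, 0, 0], "turn": [0, 0, 0]},
  {"travel": [-0.002, 0, 0], "turn": [0, 0, 0]},
  {"travel": [-0.002, 0, 0], "turn": [0, 0, 0]},
])

```text
time: 14.7
position: [0.6181, 0.0437, 0.1603]
tool_rot: [0.161, -3.134, 0.0]
ft_force: [-5.9, -0.1, 0.3]
grip_width: 0.226
grip_force: 40.0
```

Contact with the panel is at the expected depth, so both tabs are through. I'll back off 1 mm and push down.

Call:
step_arm([
  {"travel": [0.001, 0, 0.002], "turn": [0, 0, 0]},
  {"travel": [0.001, 0, 0.005], "turn": [0, 0, 0]},
  {"travel": [0.001, 0, 0.008], "turn": [0, 0, 0]},
  {"travel": [0.001, 0, 0.01], "turn": [0, 0, 0]},
  {"travel": [0.001, 0, 0.012], "turn": [0, 0, 0]},
])

```text
time: 15.2
position: [0.618, 0.0437, 0.1551]
tool_rot: [-0.161, 3.137, 0.0]
ft_force: [-20.7, -2.5, 37.0]
grip_width: 0.226
grip_force: 40.0
```

Call:
step_arm([
  {"travel": [0, 0, 0.002], "turn": [0, 0, 0]},
  {"travel": [0, 0, 0.004], "turn": [0, 0, 0]},
  {"travel": [0, 0, 0.006], "turn": [0, 0, 0]},
  {"travel": [0, 0, 0.008], "turn": [0, 0, 0]},
  {"travel": [0, 0, 0.01], "turn": [0, 0, 0]},
])

```text
time: 15.7
position: [0.618, 0.0437, 0.1383]
tool_rot: [0.162, -3.136, 0.0]
ft_force: [-7.7, -1.0, 9.4]
grip_width: 0.224
grip_force: 40.0
```

Call:
step_arm([
  {"travel": [0, 0, 0.002], "turn": [0, 0, 0]},
  {"travel": [0, 0, 0.003], "turn": [0, 0, 0]},
  {"travel": [0, 0, 0.003], "turn": [0, 0, 0]},
])

```text
time: 16.0
position: [0.618, 0.0437, 0.1382]
tool_rot: [0.161, -3.137, -0.0]
ft_force: [-11.6, -1.1, 13.6]
grip_width: 0.223
grip_force: 40.0
```

Call:
step_arm([
  {"travel": [0, 0, -0.003], "turn": [0, 0, 0]},
  {"travel": [0, 0, -0.003], "turn": [0, 0, 0]},
  {"travel": [0, 0, -0.003], "turn": [0, 0, 0]},
  {"travel": [0, 0, -0.003], "turn": [0, 0, 0]},
  {"travel": [0, 0, -0.003], "turn": [0, 0, 0]},
], gripper=0.6)

```text
time: 16.5
position: [0.6186, 0.0438, 0.1383]
tool_rot: [-0.162, 3.137, 0.0]
ft_force: [0.2, 0.1, 1.5]
grip_width: 0.562
grip_force: 0.0
```

Call:
step_arm([
  {"travel": [0, 0, -0.02], "turn": [0, 0, 0]},
  {"travel": [0, 0, -0.04], "turn": [0, 0, 0]},
  {"travel": [0, 0, -0.07], "turn": [0, 0, 0]},
  {"travel": [0.02, 0, -0.1], "turn": [0, 0, 0]},
  {"travel": [0.04, 0, -0.1], "turn": [0, 0, 0]},
], gripper=1)

```text
time: 17.0
position: [0.5809, 0.0399, 0.2432]
tool_rot: [-0.162, 3.129, 0.001]
ft_force: [-0.1, -0.3, -0.5]
grip_width: 0.953
grip_force: 0.0
```

```bash
python3 - <<'E'
from meas import *; from plan import *
im=ctrl.get_image("top"); cv2.imwrite('pics/top2.png',im[:,:,::-1]); sc=ctrl.get_image("scene")
for o in orange(im): print(o)
A=cv2.convertScaleAbs(cv2.resize(im[110:350,130:390],(520,480)),alpha=1.5); B=cv2.convertScaleAbs(cv2.resize(sc[200:320,270:340],(280,480)),alpha=1.5)
cv2.imwrite('pics/v2.png',np.hstack([A,B])[:,:,::-1])
plan()
E
```

```text
(array([0.6576, 0.1577]), np.float64(-84.0), array([0.007, 0.067]))
(array([0.6467, 0.266 ]), np.float64(-84.2), array([0.006, 0.067]))
(array([0.4022, 0.2502]), np.float64(4.6), array([0.019, 0.049]))
t 17.1 pos [0.5779 0.0395 0.24  ] az 95.9 tilt 0.11 q7 1.56 F [ 0.2  0.2 -1.1]
```

View pics/v2.png

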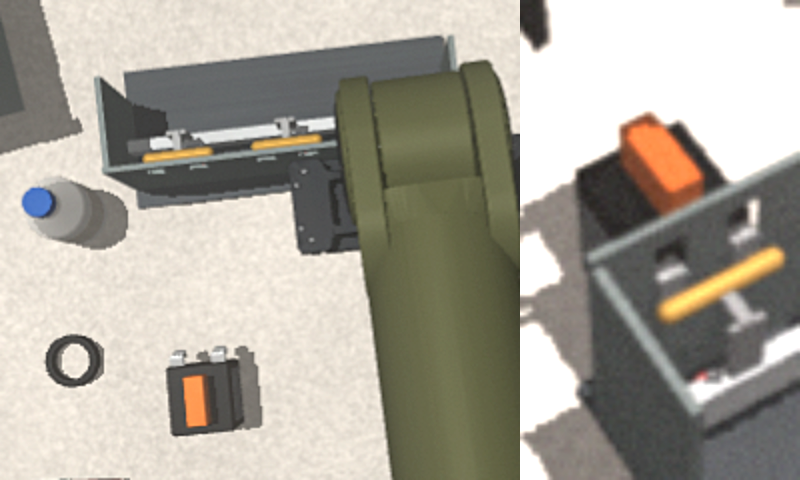

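Module 1 hangs at station 0 and sits low, with its tabs at the slots' lower edges at (670,262) and (745,235). Module 2 has not moved and the bottle is standing.

```bash
python3 - <<'E'
from plan import *
plan((.4022,.2502,.2,-.9,2),start=(.578,.0397,.2385,95.9))
E
```

```text
t 17.1 pos [0.578  0.0397 0.2385] az 95.9 tilt 0.11 q7 1.56 F [ 0.2  0.2 -1.1]
travel [0.0766, 0.1137, 0.0192] turn z 0.45 max/row 0.028
travel [0.0775, 0.1131, 0.0192] turn z 0.45 max/row 0.028
```

Call:
step_arm([
  {"travel": [0.016, 0.023, 0.004], "turn": [0, 0, 0]},
  {"travel": [0.045, 0.065, 0.01], "turn": [0, 0, 0]},
  {"travel": [0.07, 0.104, 0.017], "turn": [0, 0, 0]},
  {"travel": [0.095, 0.14, 0.025], "turn": [0, 0, 0.5]},
  {"travel": [0.12, 0.177, 0.032], "turn": [0, 0, 0.9]},
])

```text
time: 17.6
position: [0.44, 0.2047, 0.2055]
tool_rot: [0.137, -3.138, 0.0]
ft_force: [0.0, 1.1, -0.4]
grip_width: 1.003
grip_force: 0.0
```

Call:
step_arm([
  {"travel": [0.02, 0.03, 0.004], "turn": [0, 0, 0]},
  {"travel": [0.034, 0.05, 0.006], "turn": [0, 0, 0]},
  {"travel": [0.034, 0.05, 0.006], "turn": [0, 0, 0]},
  {"travel": [0.034, 0.05, 0.006], "turn": [0, 0, 0]},
])

```text
time: 18.0
position: [0.4031, 0.2503, 0.2001]
tool_rot: [0.139, -3.138, 0.001]
ft_force: [0.4, 0.5, 0.3]
grip_width: 1.002
grip_force: 0.0
```

```bash
python3 - <<'E'
from plan import *
plan((.4022,.2502,.102,0,1))
E
```

```text
t 18.0 pos [0.4031 0.2503 0.2001] az 95.1 tilt 0.03 q7 1.05 F [0.4 0.5 0.3]
travel [0.0009, -0.0, 0.0981] turn z 0.0 max/row 0.02
```

Call:
step_arm([
  {"travel": [0.001, 0, 0.04], "turn": [0, 0, 0]},
  {"travel": [0.001, 0, 0.07], "turn": [0, 0, 0]},
  {"travel": [0.001, 0, 0.09], "turn": [0, 0, 0]},
  {"travel": [0.001, 0, 0.0975], "turn": [0, 0, 0]},
  {"travel": [0.001, 0, 0.0975], "turn": [0, 0, 0]},
])

```text
time: 18.5
position: [0.4022, 0.2489, 0.1021]
tool_rot: [0.134, -3.137, 0.002]
ft_force: [0.0, -0.2, 1.4]
grip_width: 1.0
grip_force: 0.0
```

Call:
step_arm([
  {"travel": [0, 0, 0], "turn": [0, 0, 0]},
  {"travel": [0, 0, 0], "turn": [0, 0, 0]},
  {"travel": [0, 0, 0], "turn": [0, 0, 0]},
  {"travel": [0, 0, 0], "turn": [0, 0, 0]},
  {"travel": [0, 0, 0], "turn": [0, 0, 0]},
], gripper=0, force=40)

```text
time: 19.0
position: [0.4021, 0.2503, 0.1035]
tool_rot: [-0.137, 3.138, 0.001]
ft_force: [0.2, -0.7, -0.2]
grip_width: 0.631
grip_force: 0.0
```

Call:
step_arm([
  {"travel": [0, 0, 0], "turn": [0, 0, 0]},
  {"travel": [0, 0, 0], "turn": [0, 0, 0]},
  {"travel": [0, 0, 0], "turn": [0, 0, 0]},
  {"travel": [0, 0, 0], "turn": [0, 0, 0]},
  {"travel": [0, 0, 0], "turn": [0, 0, 0]},
])

```text
time: 19.5
position: [0.4018, 0.2502, 0.103]
tool_rot: [-0.137, 3.139, 0.0]
ft_force: [-0.2, 0.3, -0.7]
grip_width: 0.224
grip_force: 40.0
```

Call:
step_arm([
  {"travel": [0, 0, 0], "turn": [0, 0, 0]},
  {"travel": [0, 0, 0], "turn": [0, 0, 0]},
  {"travel": [0, 0, 0], "turn": [0, 0, 0]},
  {"travel": [0, 0, 0], "turn": [0, 0, 0]},
])

```text
time: 19.9
position: [0.4018, 0.2502, 0.103]
tool_rot: [-0.137, 3.139, 0.0]
ft_force: [-0.3, 0.4, -1.0]
grip_width: 0.227
grip_force: 40.0
```

```bash
python3 - <<'E'
from plan import *
s,R,az=state()
plan((*s['position'][:2],s['position'][2]+.057,0,1),(*rack(-.11,0),s['position'][2]+.057,95.95-az,1))
E
```

```text
t 19.9 pos [0.4018 0.2502 0.103 ] az 95.0 tilt 0.01 q7 1.03 F [-0.3  0.4 -1. ]
travel [0.0, 0.0, -0.057] turn z 0.0 max/row 0.011
travel [-0.1218, -0.1159, -0.0] turn z -0.94 max/row 0.034
```

Call:
step_arm([
  {"travel": [0, 0, -0.02], "turn": [0, 0, 0]},
  {"travel": [0, 0, -0.04], "turn": [0, 0, 0]},
  {"travel": [0, 0, -0.057], "turn": [0, 0, 0]},
  {"travel": [0, 0, -0.057], "turn": [0, 0, 0]},
])

```text
time: 20.3
position: [0.403, 0.2506, 0.1618]
tool_rot: [-0.137, 3.135, 0.002]
ft_force: [0.2, 0.3, -3.4]
grip_width: 0.225
grip_force: 40.0
```

Call:
step_arm([
  {"travel": [-0.02, -0.019, 0], "turn": [0, 0, 0]},
  {"travel": [-0.05, -0.048, 0], "turn": [0, 0, -0.3]},
  {"travel": [-0.08, -0.076, 0], "turn": [0, 0, -0.6]},
  {"travel": [-0.105, -0.1, 0], "turn": [0, 0, -0.9]},
  {"travel": [-0.122, -0.116, 0], "turn": [0, 0, -0.9]},
])

```text
time: 20.8
position: [0.5345, 0.142, 0.1581]
tool_rot: [0.157, -3.136, 0.003]
ft_force: [0.4, -0.4, -2.9]
grip_width: 0.223
grip_force: 40.0
```

Call:
step_arm([
  {"travel": [0, 0, 0], "turn": [0, 0, 0]},
  {"travel": [0, 0, 0], "turn": [0, 0, 0]},
  {"travel": [0, 0, 0], "turn": [0, 0, 0]},
  {"travel": [0, 0, 0], "turn": [0, 0, 0]},
])

```text
time: 21.2
position: [0.5324, 0.1463, 0.1596]
tool_rot: [0.165, -3.136, -0.0]
ft_force: [-0.4, 0.5, -3.0]
grip_width: 0.229
grip_force: 40.0
```

```bash
python3 - <<'E'
from plan import *
s,R,az=state()
plan((*rack(-.0375,0),.160,95.95-az,1))
E
```

```text
t 21.2 pos [0.5324 0.1463 0.1596] az 96.0 tilt 0.05 q7 1.34 F [-0.4  0.5 -3. ]
travel [-0.0733, -0.0011, -0.0004] turn z 0.08 max/row 0.015
```

Call:
step_arm([
  {"travel": [-0.01, -0.001, 0], "turn": [0, 0, 0]},
  {"travel": [-0.02, -0.001, 0], "turn": [0, 0, 0]},
  {"travel": [-0.03, -0.001, 0], "turn": [0, 0, 0]},
  {"travel": [-0.04, -0.001, 0], "turn": [0, 0, 0]},
  {"travel": [-0.05, -0.001, 0], "turn": [0, 0, 0]},
])

```text
time: 21.7
position: [0.5844, 0.1495, 0.1599]
tool_rot: [-0.162, 3.137, 0.0]
ft_force: [-0.3, 0.8, -3.8]
grip_width: 0.227
grip_force: 40.0
```

Call:
step_arm([
  {"travel": [-0.004, 0, 0], "turn": [0, 0, 0]},
  {"travel": [-0.008, 0, 0], "turn": [0, 0, 0]},
  {"travel": [-0.012, 0, 0], "turn": [0, 0, 0]},
  {"travel": [-0.016, 0, 0], "turn": [0, 0, 0]},
  {"travel": [-0.02, 0, 0], "turn": [0, 0, 0]},
])

```text
time: 22.2
position: [0.6034, 0.1515, 0.1601]
tool_rot: [-0.162, 3.137, 0.0]
ft_force: [0.2, 0.3, -2.6]
grip_width: 0.226
grip_force: 40.0
```

Call:
step_arm([
  {"travel": [-0.002, 0, 0], "turn": [0, 0, 0]},
  {"travel": [-0.004, 0, 0], "turn": [0, 0, 0]},
  {"travel": [-0.005, 0, 0], "turn": [0, 0, 0]},
])

```text
time: 22.5
position: [0.6064, 0.1518, 0.1599]
tool_rot: [0.162, -3.133, 0.001]
ft_force: [-6.9, -1.4, 1.2]
grip_width: 0.227
grip_force: 40.0
```

Module 2 also touches the panel at the expected depth. Pushing down.

Call:
step_arm([
  {"travel": [0.0015, 0.001, 0.002], "turn": [0, 0, 0]},
  {"travel": [0.0015, 0.001, 0.005], "turn": [0, 0, 0]},
  {"travel": [0.0015, 0.001, 0.008], "turn": [0, 0, 0]},
  {"travel": [0.0015, 0.001, 0.01], "turn": [0, 0, 0]},
  {"travel": [0.0015, 0.001, 0.012], "turn": [0, 0, 0]},
])

```text
time: 23.0
position: [0.6061, 0.1531, 0.1547]
tool_rot: [-0.162, 3.137, 0.0]
ft_force: [-19.6, -5.5, 35.5]
grip_width: 0.229
grip_force: 40.0
```

Call:
step_arm([
  {"travel": [0, 0, 0.002], "turn": [0, 0, 0]},
  {"travel": [0, 0, 0.004], "turn": [0, 0, 0]},
  {"travel": [0, 0, 0.006], "turn": [0, 0, 0]},
  {"travel": [0, 0, 0.008], "turn": [0, 0, 0]},
  {"travel": [0, 0, 0.01], "turn": [0, 0, 0]},
])

```text
time: 23.5
position: [0.6062, 0.1529, 0.1378]
tool_rot: [0.162, -3.137, -0.0]
ft_force: [-10.0, -0.6, 21.1]
grip_width: 0.227
grip_force: 40.0
```

Call:
step_arm([
  {"travel": [0, 0, 0.002], "turn": [0, 0, 0]},
  {"travel": [0, 0, 0.003], "turn": [0, 0, 0]},
  {"travel": [0, 0, 0.003], "turn": [0, 0, 0]},
])

```text
time: 23.8
position: [0.6062, 0.153, 0.1378]
tool_rot: [0.162, -3.137, -0.0]
ft_force: [-9.1, -2.0, 14.2]
grip_width: 0.233
grip_force: 40.0
```

Call:
step_arm([
  {"travel": [0, 0, -0.003], "turn": [0, 0, 0]},
  {"travel": [0, 0, -0.003], "turn": [0, 0, 0]},
  {"travel": [0, 0, -0.003], "turn": [0, 0, 0]},
  {"travel": [0, 0, -0.003], "turn": [0, 0, 0]},
  {"travel": [0, 0, -0.003], "turn": [0, 0, 0]},
], gripper=0.6)

```text
time: 24.3
position: [0.6068, 0.1527, 0.1377]
tool_rot: [-0.162, 3.137, 0.0]
ft_force: [-1.1, 0.5, 0.4]
grip_width: 0.563
grip_force: 0.0
```

Call:
step_arm([
  {"travel": [0, 0, -0.02], "turn": [0, 0, 0]},
  {"travel": [0, 0, -0.05], "turn": [0, 0, 0]},
  {"travel": [0, 0, -0.08], "turn": [0, 0, 0]},
  {"travel": [0.02, 0, -0.11], "turn": [0, 0, 0]},
  {"travel": [0.04, 0, -0.12], "turn": [0, 0, 0]},
], gripper=1)

```text
time: 24.8
position: [0.5681, 0.149, 0.2614]
tool_rot: [-0.161, 3.132, 0.002]
ft_force: [0.2, 0.3, 0.6]
grip_width: 0.952
grip_force: 0.0
```

```bash
python3 - <<'E'
from plan import *
s,R,az=state()
plan((.6236,-.2655,.235,14.8-az,3))
E
```

```text
t 24.8 pos [0.5681 0.149  0.2614] az 95.9 tilt 0.31 q7 1.35 F [0.2 0.3 0.6]
travel [-0.0042, -0.1393, 0.0088] turn z 27.03 max/row 0.028
travel [-0.0671, -0.1222, 0.0088] turn z 27.03 max/row 0.028
travel [-0.1153, -0.0784, 0.0088] turn z 27.03 max/row 0.028
```

Call:
step_arm([
  {"travel": [0, -0.028, 0], "turn": [0, 0, 5.4]},
  {"travel": [-0.001, -0.056, 0.002], "turn": [0, 0, 10.8]},
  {"travel": [-0.002, -0.084, 0.004], "turn": [0, 0, 16.2]},
  {"travel": [-0.003, -0.112, 0.006], "turn": [0, 0, 21.6]},
  {"travel": [-0.004, -0.139, 0.009], "turn": [0, 0, 27]},
])

```text
time: 25.3
position: [0.5854, 0.0095, 0.2491]
tool_rot: [0.581, 3.087, 0.0]
ft_force: [1.2, -1.6, -0.4]
grip_width: 1.0
grip_force: 0.0
```

Call:
step_arm([
  {"travel": [-0.014, -0.025, 0.002], "turn": [0, 0, 5.4]},
  {"travel": [-0.027, -0.049, 0.004], "turn": [0, 0, 10.8]},
  {"travel": [-0.04, -0.073, 0.005], "turn": [0, 0, 16.2]},
  {"travel": [-0.054, -0.098, 0.007], "turn": [0, 0, 21.6]},
  {"travel": [-0.067, -0.122, 0.009], "turn": [0, 0, 27]},
])

```text
time: 25.8
position: [0.6039, -0.1284, 0.2399]
tool_rot: [1.286, 2.866, -0.0]
ft_force: [0.8, 0.2, 0.2]
grip_width: 0.999
grip_force: 0.0
```

Call:
step_arm([
  {"travel": [-0.023, -0.016, 0.002], "turn": [0, 0, 5.4]},
  {"travel": [-0.046, -0.032, 0.004], "turn": [0, 0, 10.8]},
  {"travel": [-0.069, -0.047, 0.006], "turn": [0, 0, 16.2]},
  {"travel": [-0.1, -0.068, 0.008], "turn": [0, 0, 23]},
  {"travel": [-0.115, -0.078, 0.009], "turn": [0, 0, 27]},
])

```text
time: 26.3
position: [0.6217, -0.2691, 0.2305]
tool_rot: [1.923, 2.483, -0.004]
ft_force: [-0.1, -1.3, 0.7]
grip_width: 1.003
grip_force: 0.0
```

Call:
step_arm([
  {"travel": [0, 0, 0], "turn": [0, 0, 0]},
  {"travel": [0, 0, 0], "turn": [0, 0, 0]},
])

```text
time: 26.5
position: [0.6225, -0.2643, 0.2306]
tool_rot: [-1.913, -2.491, -0.001]
ft_force: [0.1, -0.3, -0.1]
grip_width: 1.002
grip_force: 0.0
```

```bash
python3 - <<'E'
from meas import *; from plan import *
plan((.6236,-.2655,.1,14.8-state()[2],1))
sc=ctrl.get_image("scene"); t=ctrl.get_image("top")
print([(o[0].tolist(),o[1],o[2].tolist()) for o in orange(t,.149)], [rack(-.0365,-.11),rack(-.0365,0)])
A=cv2.convertScaleAbs(cv2.resize(sc[170:300,270:400],(520,520),interpolation=cv2.INTER_CUBIC),alpha=1.6)
B=cv2.resize(t[140:400,130:270],(280,520)); cv2.imwrite('pics/v3.png',np.hstack([A,B])[:,:,::-1])
E
```

```text
t 26.5 pos [ 0.6225 -0.2643  0.2306] az 15.0 tilt 0.06 q7 0.69 F [ 0.1 -0.3 -0.1]
travel [-0.0015, 0.0007, 0.1306] turn z 0.17 max/row 0.026
[([0.6631, 0.0497], np.float64(-84.1), [0.007, 0.065]), ([0.6521, 0.1556], np.float64(-84.1), [0.007, 0.064]), ([0.6415, 0.26], np.float64(-84.1), [0.006, 0.064]), ([0.6126, 0.043], np.float64(6.0), [0.019, 0.049]), ([0.6063, 0.1526], np.float64(6.4), [0.019, 0.049])] [array([0.61779929, 0.04360899]), array([0.60639664, 0.15301639])]
```

View pics/v3.png

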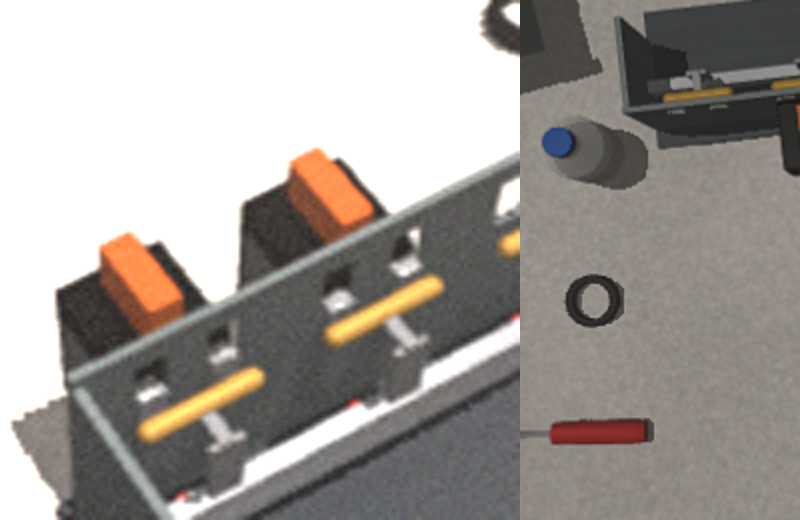

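Module 2 is down at station 1. Module 1's rib at station 0 looks about 5 mm out toward the front, so I'll compare it with the earlier crop before touching the dial.

```bash
python3 - <<'E'
from meas import *
v=cv2.imread('pics/v2.png')[:,520:800]
sc=ctrl.get_image("scene")[:,:,::-1]; cv2.imwrite('pics/scene3.png',sc)
B=cv2.convertScaleAbs(cv2.resize(sc[200:320,270:340],(280,480)),alpha=1.5)
f=lambda a:cv2.resize(a[60:360,40:280],(400,500),interpolation=cv2.INTER_CUBIC)
cv2.imwrite('pics/cmp.png',np.hstack([f(v),f(B)]))
E
```

```text
(no output)
```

View pics/cmp.png

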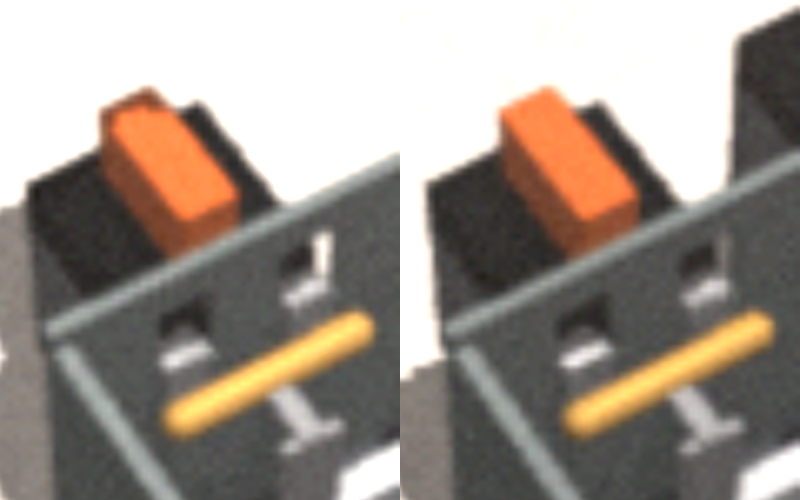

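The two crops match, so module 1 has not moved since I released it. I'll triangulate both rib tops from the two cameras to judge height and lean.

```bash
python3 - <<'E'
from plan import *
t=ctrl.get_image("top"); sc=ctrl.get_image("scene"); cv2.imwrite('pics/top3.png',t[:,:,::-1])
def blobs(im,lo):
    m=cv2.inRange(cv2.cvtColor(im,cv2.COLOR_RGB2HSV),lo,(25,255,255)); n,l,st,c=cv2.connectedComponentsWithStats(m)
    return [(c[i].round(1),st[i].tolist()) for i in range(1,n) if st[i,4]>40]
print("top",*blobs(t,(3,140,112)),sep="\n ")
for y in(-.11,0):
    w=rack(-.0365,y); cor=[np.r_[rack(-.0365+a,y+b),.149] for a in(-.025,.025) for b in(-.01,.01)]
    print("pred top ctr",proj("top",np.r_[w,.149]).round(1),"scene ctr",proj("scene",np.r_[w,.149]).round(1),"corners top",proj("top",cor).round(1).tolist(),"scene",proj("scene",cor).round(1).tolist())
A=cv2.convertScaleAbs(cv2.resize(sc[200:300,280:400],(400,333),interpolation=cv2.INTER_CUBIC),alpha=1.6)
print(np.percentile(sc[225:240,300:320,0],[50,90]))
B=cv2.convertScaleAbs(cv2.resize(t[170:240,255:365],(785,500),interpolation=cv2.INTER_CUBIC),alpha=1.6)
cv2.imwrite('pics/m3.png',B[:,:,::-1])
E
```

```text
top
 (array([327. , 174.1]), [311, 171, 34, 7, 116])
 (array([272.3, 180.5]), [256, 178, 34, 7, 112])
 (array([218. , 186.8]), [202, 184, 33, 7, 109])
 (array([331.1, 200.2]), [325, 188, 13, 26, 251])
 (array([274.1, 204.2]), [268, 192, 13, 26, 256])
pred top ctr [[330.7 197.4]] scene ctr [[306.1 237.7]] corners top [[337.4, 209.7], [327.1, 210.9], [334.4, 183.9], [324.0, 185.2]] scene [[295.2, 231.1], [303.9, 227.0], [308.3, 248.8], [317.2, 244.4]]
pred top ctr [[273.9 204.2]] scene ctr [[352.7 215.2]] corners top [[280.5, 216.4], [270.2, 217.7], [277.6, 190.7], [267.2, 191.9]] scene [[341.7, 209.1], [349.8, 205.2], [355.6, 225.5], [363.8, 221.4]]
[184. 195.]
```

View pics/m3.png

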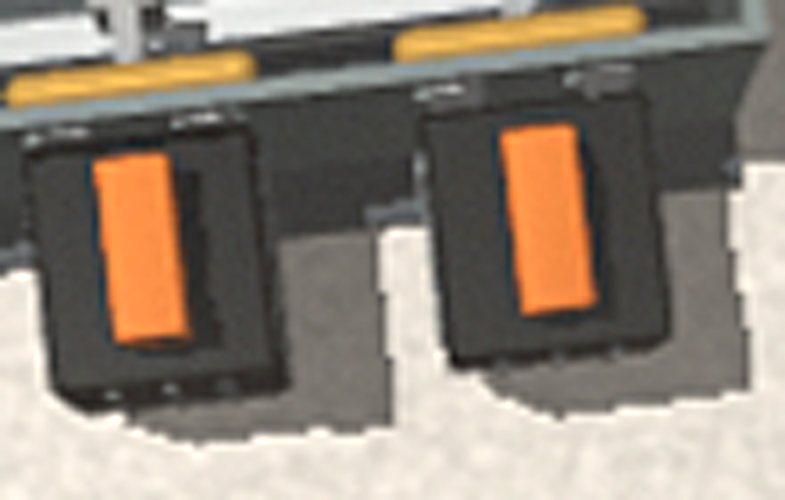

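```bash
python3 - <<'E'
from plan import *
qt=lambda u,v:np.array([255+(u+.5)/7.14-.5,170+(v+.5)/7.14-.5]); qs=lambda u,v:np.array([280+(u-400+.5)/6.667-.5,215+(v+.5)/6.667-.5])
rib=[(25,10),(25,-10),(-25,-10),(-25,10)]; blk=[(35,32),(35,-32),(-35,-32),(-35,32)]
def go(y0,obs,free=True):
    def f(p):
        r=[]
        for n,X,uv in obs:
            l=Ro.from_euler('ZYX',[RY+p[4],p[3],p[5]]).apply(np.array(X)/1000.)
            r+=list(proj(n,np.r_[rack(-.0365+p[0],y0+p[1]),.035+p[2]]+l)[0]-uv)
        return np.array(r)
    o=least_squares(f,np.zeros(6),loss='soft_l1'); C=np.linalg.pinv(o.jac.T@o.jac)
    print("dx,dy,dz mm",(o.x[:3]*1e3).round(1),"tiltY,yaw,roll deg",np.degrees(o.x[3:]).round(1),"sd",(np.sqrt(np.diag(C))[:4]*[1e3,1e3,1e3,57.3]*.5).round(1),"res",np.abs(o.fun).max().round(1))
o=[("top",(*a,114),qt(*b)) for a,b in zip(rib,[(502,130),(575,123),(597,301),(523,315)])]
o+=[("top",(*a,84),qt(*b)) for a,b in zip(blk,[(421,116),(646,95),(669,340),(453,366)])]
o+=[("scene",(-25,-10,114),qs(500,110)),("scene",(-25,10,114),qs(550,87)),("scene",(25,10,114),qs(639,190)),("scene",(25,-10,114),qs(585,222)),("scene",(-35,-32,84),qs(428,185)),("scene",(-35,32,84),qs(602,104))]
go(-.11,o)
E
```

```text
dx,dy,dz mm [ 1.5 -1.3 -4.7] tiltY,yaw,roll deg [-3.3 -0.4 -0.4] sd [1.5 1.9 0.8 0.9] res 1.2
```

Module 1 leans outward by about 3.3° (expected for a locked module, limit 5.7°) and is not sitting high. Both are locked, so I'll turn the dial.

Call:
step_arm([
  {"travel": [-0.002, 0.001, 0.04], "turn": [0, 0, 0]},
  {"travel": [-0.002, 0.001, 0.08], "turn": [0, 0, 0]},
  {"travel": [-0.002, 0.001, 0.11], "turn": [0, 0, 0]},
  {"travel": [-0.002, 0.001, 0.127], "turn": [0, 0, 0]},
  {"travel": [-0.002, 0.001, 0.131], "turn": [0, 0, 0]},
], gripper=0.6)

```text
time: 27.25
position: [0.6229, -0.2653, 0.0979]
tool_rot: [-1.911, -2.489, 0.001]
ft_force: [0.0, 0.8, -0.6]
grip_width: 0.649
grip_force: 0.0
```

Call:
step_arm([
  {"travel": [0, 0, 0], "turn": [0, 0, 0]},
  {"travel": [0, 0, 0], "turn": [0, 0, 0]},
  {"travel": [0, 0, 0], "turn": [0, 0, 0]},
  {"travel": [0, 0, 0], "turn": [0, 0, 0]},
  {"travel": [0, 0, 0], "turn": [0, 0, 0]},
], gripper=0, force=15)

```text
time: 27.75
position: [0.6243, -0.2667, 0.1009]
tool_rot: [1.914, 2.49, 0.001]
ft_force: [-0.7, 0.3, 0.4]
grip_width: 0.231
grip_force: 0.0
```

Call:
step_arm([
  {"travel": [0, 0, 0], "turn": [0, 0, 0]},
  {"travel": [0, 0, 0], "turn": [0, 0, 0]},
  {"travel": [0, 0, 0], "turn": [0, 0, 0]},
  {"travel": [0, 0, 0], "turn": [0, 0, 0]},
  {"travel": [0, 0, 0], "turn": [0, 0, 0]},
])

```text
time: 28.25
position: [0.6247, -0.2665, 0.1006]
tool_rot: [1.913, 2.49, 0.001]
ft_force: [2.4, 1.2, 3.5]
grip_width: 0.16
grip_force: 15.0
```

Call:
step_arm([
  {"travel": [0, 0, 0], "turn": [0, 0, 8]},
  {"travel": [0, 0, 0], "turn": [0, 0, 16]},
  {"travel": [0, 0, 0], "turn": [0, 0, 24]},
  {"travel": [0, 0, 0], "turn": [0, 0, 32]},
  {"travel": [0, 0, 0], "turn": [0, 0, 40]},
])

```text
time: 28.75
position: [0.6235, -0.2664, 0.1005]
tool_rot: [-2.655, -1.678, 0.001]
ft_force: [-1.6, 0.8, 4.7]
grip_width: 0.155
grip_force: 15.0
```

Call:
step_arm([
  {"travel": [0, 0, 0], "turn": [0, 0, 8]},
  {"travel": [0, 0, 0], "turn": [0, 0, 16]},
  {"travel": [0, 0, 0], "turn": [0, 0, 24]},
  {"travel": [0, 0, 0], "turn": [0, 0, 32]},
  {"travel": [0, 0, 0], "turn": [0, 0, 40]},
])

```text
time: 29.25
position: [0.6227, -0.2655, 0.1005]
tool_rot: [-3.067, -0.668, 0.004]
ft_force: [-3.7, 3.4, 7.5]
grip_width: 0.158
grip_force: 15.0
```

Call:
step_arm([
  {"travel": [0, 0, 0], "turn": [0, 0, 0.3]},
  {"travel": [0, 0, 0], "turn": [0, 0, 0.3]},
  {"travel": [0, 0, 0], "turn": [0, 0, 0.3]},
  {"travel": [0, 0, 0], "turn": [0, 0, 0.3]},
  {"travel": [0, 0, 0], "turn": [0, 0, 0.3]},
])

```text
time: 29.75
position: [0.6227, -0.2655, 0.1006]
tool_rot: [-3.067, -0.669, 0.003]
ft_force: [-2.9, 2.6, 6.7]
grip_width: 0.158
grip_force: 15.0
```

Call:
step_arm([
  {"travel": [0, 0, 0], "turn": [0, 0, 0]},
  {"travel": [0, 0, 0], "turn": [0, 0, 0]},
  {"travel": [0, 0, 0], "turn": [0, 0, 0]},
  {"travel": [0, 0, 0], "turn": [0, 0, 0]},
  {"travel": [0, 0, 0], "turn": [0, 0, 0]},
], gripper=0.6)

```text
time: 30.25
position: [0.6238, -0.2666, 0.0998]
tool_rot: [-3.069, -0.669, 0.001]
ft_force: [0.1, -0.1, 0.8]
grip_width: 0.524
grip_force: 0.0
```

Call:
step_arm([
  {"travel": [0, 0, -0.04], "turn": [0, 0, 0]},
  {"travel": [0, 0, -0.08], "turn": [0, 0, 0]},
  {"travel": [0, 0, -0.12], "turn": [0, 0, 0]},
  {"travel": [0, 0, -0.15], "turn": [0, 0, 0]},
  {"travel": [0, 0, -0.15], "turn": [0, 0, 0]},
])

```text
time: 30.75
position: [0.626, -0.268, 0.256]
tool_rot: [3.065, 0.668, 0.013]
ft_force: [-0.5, -0.4, 0.4]
grip_width: 0.603
grip_force: 0.0
```

```bash
python3 - <<'E'
from plan import *
plan()
t=ctrl.get_image("top"); sc=ctrl.get_image("scene")
a=cv2.resize(t[150:246,428:538],(440,384),interpolation=cv2.INTER_CUBIC); b=cv2.convertScaleAbs(cv2.resize(sc[200:296,280:370],(360,384),interpolation=cv2.INTER_CUBIC),alpha=1.5)
cv2.imwrite('pics/f1.png',np.hstack([a,b])[:,:,::-1])
E
```

```text
t 30.8 pos [ 0.626 -0.268  0.256] az -65.4 tilt 0.54 q7 -0.63 F [-0.5 -0.4  0.4]
```

View pics/f1.png

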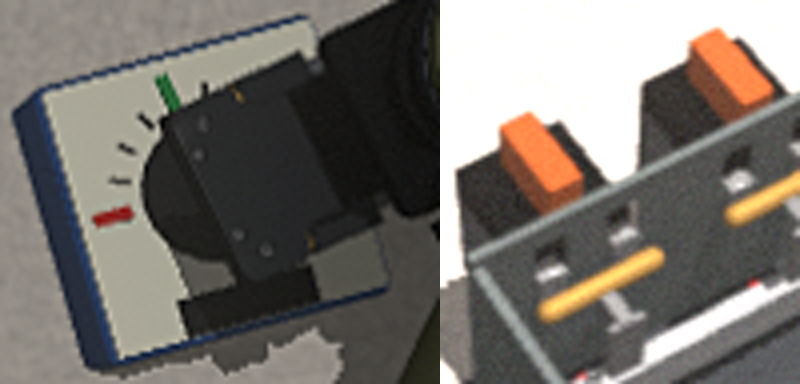

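Call:
step_arm([
  {"travel": [-0.04, 0, 0], "turn": [0, 0, 0]},
  {"travel": [-0.08, 0, 0], "turn": [0, 0, 0]},
  {"travel": [-0.12, 0, 0], "turn": [0, 0, 0]},
  {"travel": [-0.15, 0, 0], "turn": [0, 0, 0]},
  {"travel": [-0.15, 0, 0], "turn": [0, 0, 0]},
])

```text
time: 31.35
position: [0.4821, -0.3322, 0.2489]
tool_rot: [-3.071, -0.658, 0.005]
ft_force: [0.1, -0.2, -0.1]
grip_width: 0.601
grip_force: 0.0
```

```bash
python3 - <<'E'
from plan import *
t=ctrl.get_image("top")
a=cv2.resize(t[150:246,428:538],(440,384),interpolation=cv2.INTER_CUBIC); b=cv2.convertScaleAbs(cv2.resize(t[160:256,130:370],(480,192)),alpha=1.4)
c=np.zeros((384,480,3),np.uint8); c[:192]=b
cv2.imwrite('pics/f2.png',np.hstack([a,c[:,:360]])[:,:,::-1])
E
```

```text
(no output)
```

View pics/f2.png

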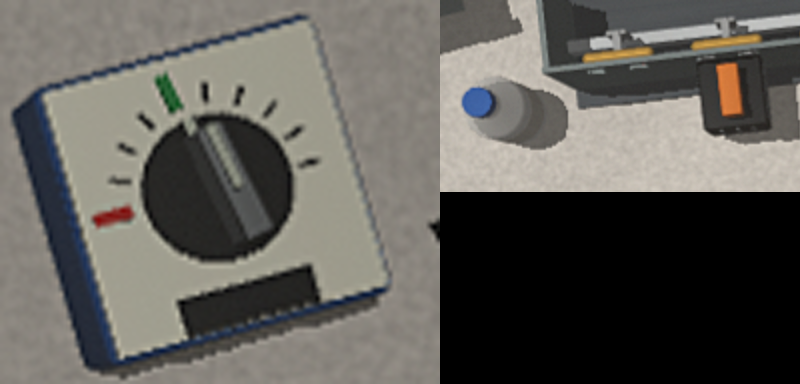

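The pointer (190,125) is on the green mark (168,93), the bottle is standing and both modules hang, so I'm handing in the job.

```bash
python3 -c "
from bench import ctrl
print(ctrl.close_job())"
```

```text
the job is handed in; nothing more can be done
None
```

The job is handed in, with no verdict returned: the dial went to off, both modules present were locked at stations 0 and 1, the dial was turned to green, and the bottle was left standing.

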